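Load a row of slide cassettes into the scanner lane

ROBOT

A 6-joint arm with a two-finger parallel gripper is mounted at the origin on the work surface. World frame = base frame: x ahead of the robot, y to its left, z up, the work surface at z = 0. Lengths are in m, angles in rad, forces in N, time in s.
With the tool pointing down it reaches from about 0.35 to 0.85 m from the base axis. Payload 8.1 kg.
Tool frame: the origin (TCP) lies at the centre of the arm's flange, where the gripper is bolted on; the fingertips stand tip_reach ahead of it and the grasp point (between the pads) lies 155 mm ahead of it (tip_reach is the distance from the TCP to the fingertips, in m); z points along the fingers, y is the direction in which the jaws open and shut (so a half turn about z gives the same grasp; the last joint's range is limited). The gripper opens to 85 mm and grips with 20 to 120 N. Pads are 22 mm wide; open, the fingers measure 114 mm over their backs; the gripper's body (76 mm by 85 mm) begins 54 mm behind the grasp point. The pads swing forward as they close: fully open they stand 13 mm farther back than shut.
Start: joints at [-1.365, 0.13, 1.488, -0, 1.523, -0.085], TCP at [0.172, -0.575, 0.405] pointing down, gripper open.
Joint ranges: [-2.96, 2.96], [-0.89, 2.26], [0.02, 2.5], [-1.34, 4.48], [0, 2.73], [-2.66, 2.66]. Speed limits (rad/s): [2.39, 2.39, 2.79, 3.14, 3.14, 3.14].

INTERFACE

Orientations are given as [roll, pitch, yaw] about the fixed x, y, z axes, in that order (R = Rz(yaw) Ry(pitch) Rx(roll)).
In Python, from cell import observe, capture, get_calibration, job_done, tip_reach gives the robot as it stands.
- The arm moves only by the tool arm_command, never from a script. Its argument "moves" is a list of rows, each an object of numbers: "x", "y", "z": the shift along the tool's x, y, z in mm; "rx", "ry", "rz": the turn, a rotation vector about the tool's x, y, z in degrees; "grip": the closure in counts, from 0 (fully open) to 255 (shut). A call has 1 to 10 rows; each row shifts and turns the commanded pose from where the row before left it, along the tool's axes as they then stand; what a row does not reach is not made up. A row lasts 1/12 s, in which the tool goes at most 41.7 mm and 7.16 degrees, less where a joint would pass 70% of its speed; a pose out of reach is approached as far as the arm can. A call is refused whole if a number of a shift passes 41.7 or a number of a turn 7.16, either way. A call with a gripper value outside its range is refused whole. The fingers move at their own pace and stop on an object; "grip_force" is the grip in N (left out, the last holds). Time passes only in rows, so rows that do not move let the fingers close. It gives the time, the measured TCP pose, the force and the opening at its end, in the units of the state.
- observe(): the state, without advancing time (a new reading comes with each control period).
- capture(name): name is "side" or "top" or "wrist"; returns the picture (420x560x3 uint8, red, green, blue); there is no depth.
- get_calibration(name): a dict with "camera_matrix" (3x3 intrinsics, pixels), "k1" (the pictures are not rectified: a ray, as slopes to the right and down, at radius r is drawn at 1 + k1 r^2 times it, then the intrinsics apply), "view" (4x4, takes a point from world to camera coordinates). Camera axes: x right, y up, looking along -z (the intrinsics and any distortion apply to the point x, -y, -z); pixel columns grow to the right and rows downward; lengths in m; the calibration is good to about 2 mm. A picture is of the moment at which its call begins: read the wrist's pose just before it. get_calibration takes no time and is no camera call; for the wrist camera it gives the pose at the moment of the call.
- job_done(): hands the job in, once; it reports no verdict.
The state is a dict: "time_s": time; "joint_positions": joint angles; "qvel": joint speeds; "joint_efforts": joint torques, N m; "eef_pos": TCP position; "ee_rot": TCP orientation; "wrist_force": force on the tool from outside, world axes, zero at the start; "moment": the same for the moment, N m; "grip_width": finger opening in m.
Only numpy, scipy, OpenCV 4.12 (cv2) and the standard library are available. Lean on these libraries where they do the work, as an engineer would, in place of code of your own. Each camera call takes 0.05 s, during which the arm holds its last target.

TASK

Close up the row of four slide cassettes while it still stands in front of the scanner's loading lane, then slide it along the bench into the lane as one block, without lifting it, and press it home against the sprung back stop with a firm, steady push of about 15 N (never over 22 N). Then slide the keeper bar fully across behind the row so that none can slip out, and leave all four in the lane, still closed up. Leave everything else on the bench alone.

Things in the scene. Friction and masses are not known exactly. Their poses are not given: they have to be found in the camera images.
- bay: scanner's loading lane, fixed; no floor, cassettes slide on the bench. Origin on the bench, on the lane's centreline under the keeper bar; x points into the lane, y across, z up. Two rails 26 mm high, inner faces at y = +-25.5 mm, from x = 24 to 220 mm, ends bevelled 4 mm from x = 8. Housing from x = 250 mm. Four closed-up cassettes are 144 mm long, so when home the last one's rear face is at x = 12 to 48 mm
- lane_mouth (a point): centre of the lane's flared mouth at bench level, 46 mm before the keeper bar (x = -46 mm in the lane's frame): 84 mm wide here, narrowing evenly to 51 mm at x = -9 mm; walls 26 mm high
- stop_zone (a point): middle of the zone where the back stop may stand (lane x = 173 mm, 19 mm up); not the stop itself. The stop, a steel pad as wide as a cassette, is set by hand: its free face is 17 mm before to 17 mm beyond this point, so find it by feel. It yields about 1 mm per 12 N, resists fast pushes by 2 N more per 10 mm/s, and springs back slowly. Sliding the row takes 2 to 5 N
- keeper (a joint): travel of the keeper bar, m: 0 = drawn out, lane open (starts within 5 mm of it); 0.044 = fully across, against its end stop. Slides towards the lane's +y with about 2.5 N friction and stays where left. Steel bar 10 mm thick (lane x = -5 to 5 mm), 66 mm long, 4 to 24 mm above the bench; guide blocks 26 mm high beside it (lane x = 8 to 16 and -8 to -16 mm, y = -34 to -64 mm)
- keeper_post (a point): the keeper bar's grip, on the lane's -y side (far from the robot): upright round post, 14 mm diameter with an 18 mm cap, rising from the bar (24 mm above the bench) to 55 mm. This point: on its axis, 40 mm above the bench; the bar's outer end is 7 mm further out (-y). It is 95 mm from the lane's centreline when drawn out, 51 mm when fully across
- cassette_1: grey plastic slide cassette, a block 36 mm along the row (its x), 46 mm across (y), 44 mm high, with low glass slide edges on top; about 0.08 kg; origin at the centre of its underside, x along the row towards the scanner; first in the row, nearest the scanner. The row starts in front of the lane, roughly in line with it, with gaps of about 7 mm
- cassette_2: grey plastic slide cassette, a block 36 mm along the row (its x), 46 mm across (y), 44 mm high, with low glass slide edges on top; about 0.08 kg; origin at the centre of its underside, x along the row towards the scanner; second in the row. The row starts in front of the lane, roughly in line with it, with gaps of about 7 mm
- cassette_3: grey plastic slide cassette, a block 36 mm along the row (its x), 46 mm across (y), 44 mm high, with low glass slide edges on top; about 0.08 kg; origin at the centre of its underside, x along the row towards the scanner; third in the row. The row starts in front of the lane, roughly in line with it, with gaps of about 7 mm
- cassette_4: grey plastic slide cassette, a block 36 mm along the row (its x), 46 mm across (y), 44 mm high, with low glass slide edges on top; about 0.08 kg; origin at the centre of its underside, x along the row towards the scanner; last in the row, farthest from the scanner. The row starts in front of the lane, roughly in line with it, with gaps of about 7 mm
- oil_bottle: bystander, leave alone: small amber bottle, 32 mm diameter, 62 mm high; origin at the centre of its underside
- slide_box: bystander, leave alone: flat grey slide box, 85 x 100 x 32 mm; origin at the centre of its underside
- petri_dish: bystander, leave alone: clear dish, 90 mm diameter, 16 mm high; origin at the centre of its underside
- lens_can: bystander, leave alone: black lens can, 38 mm diameter, 46 mm high; origin at the centre of its underside
- objective: bystander, leave alone: steel microscope objective standing on end, 32 mm diameter, 40 mm high; origin at the centre of its underside
- beaker: bystander, leave alone: glass beaker, 56 mm diameter, 65 mm high; origin at the centre of its underside
- tweezers: bystander, leave alone: steel tweezers lying flat, 110 mm long, 6 mm high; origin at the centre of its underside
Not all that is in view belongs to the job. Leave any yellow look-alike of the cassette_4 alone.

How it is judged:
By the outcome, as a careful person would: the job done as asked, in the order asked, and still so for the second after the job is handed in, with the robot touching nothing.
It also fails if it takes over 69 s, if anything falls off the work surface, if the arm or the gripper's body presses on something with over 40 N, if the wrist force passes 120 N, or if a joint passes its speed limit or range.

## Working session

There is one attempt and no reset: what is moved stays moved. The work goes in short steps, Python scripts to look and compute and a tool call to move; the robot and the scene stay as the last step left them, time stands still between calls to the robot, and variables do not carry over. Pictures are saved under pics/ and viewed, and the job is handed in when it is done.

Besides the shell and the picture viewer there is one more tool, called after "Request:" as name([rows], argument=value, ...), one row to a line, values as JSON. arm_command: Moves the arm, as the interface text tells. Its arguments: {"type":"object","properties":{"moves":{"type":"array"},"grip_force":{"type":"number"}},"required":["moves"]}

```bash
ls; mkdir -p pics
python3 - <<'E'
from cell import *
import cv2
print(observe()); print(tip_reach() if callable(tip_reach) else tip_reach)
for n in ("side","top","wrist"):
    c=get_calibration(n); print(n,c)
    cv2.imwrite(f"pics/{n}0.png",capture(n)[:,:,::-1])
E
```

```text
pics
{'time_s': 0.0, 'joint_positions': array([-1.36538132e+00,  1.31146256e-01,  1.48930637e+00,  5.07752379e-06,
        1.52299933e+00, -8.54003942e-02]), 'qvel': array([-0.00109189, -0.0013108 ,  0.00021036, -0.00103702,  0.00069007,
       -0.00096668]), 'joint_efforts': array([-3.57823556e-04, -5.69394886e+01, -5.00553060e+01, -1.21814592e-04,
        1.44775759e-02, -6.02513478e-05]), 'eef_pos': array([ 0.17201334, -0.57456513,  0.40363816]), 'ee_rot': array([-3.13974056e+00, -1.63644893e-04,  2.90815000e-01]), 'wrist_force': array([ 0.27239665, -0.77776281, -0.25224341]), 'moment': array([ 0.02103551, -0.01540216, -0.00307378]), 'grip_width': 0.08557989940215825}
0.1734
side {'camera_matrix': array([[541.18003328,   0.        , 288.95377577],
       [  0.        , 541.18003328, 202.80386946],
       [  0.        ,   0.        ,   1.        ]]), 'k1': -0.07559140193356191, 'view': array([[-0.81615974, -0.57781748,  0.00320053,  0.38613723],
       [ 0.44737415, -0.62838527,  0.63638693, -0.31461885],
       [-0.36570432,  0.52082522,  0.77136336, -0.93948664],
       [ 0.     
[... 266 characters left out ...]
[[-0.01737779, -0.99963353,  0.02075609, -0.04516732],
       [ 0.995416  , -0.01534436,  0.0944009 , -0.5044297 ],
       [-0.09404781,  0.02230143,  0.99531787, -1.0258308 ],
       [ 0.        ,  0.        ,  0.        ,  1.        ]])}
wrist {'camera_matrix': array([[340.29245066,   0.        , 272.51075446],
       [  0.        , 340.29245066, 209.2913331 ],
       [  0.        ,   0.        ,   1.        ]]), 'k1': 0.007586384655827352, 'view': array([[ 0.28610051, -0.95819756, -0.00198121, -0.59951373],
       [ 0.92475702,  0.27665608, -0.26131567,  0.03333107],
       [ 0.25094015,  0.07293041,  0.96525136, -0.37776116],
       [ 0.        ,  0.        ,  0.        ,  1.        ]])}
```

View pics/top0.png

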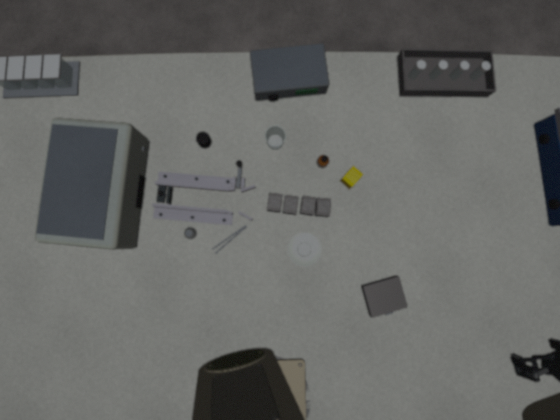

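View pics/side0.png

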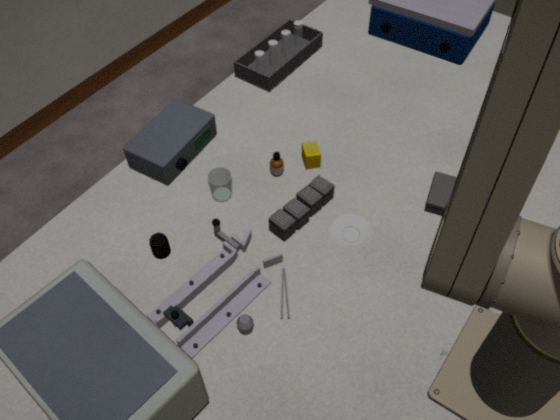

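View pics/wrist0.png

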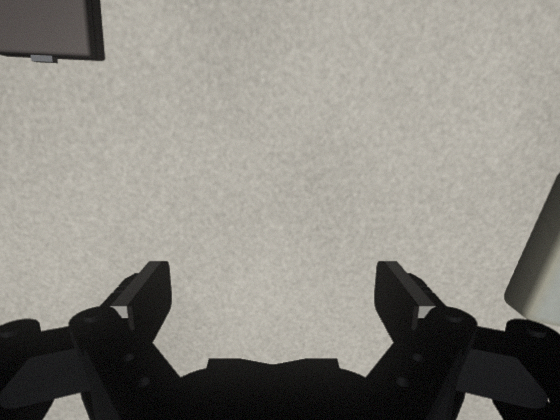

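```bash
cat > h.py <<'E'
import numpy as np, cv2
from cell import *
def ray(name,uv,cal=None):
    c=cal or get_calibration(name);K=c["camera_matrix"];k=c["k1"]
    d=np.array([(uv[0]-K[0,2])/K[0,0],(uv[1]-K[1,2])/K[1,1]])
    s=d.copy()
    for _ in range(30): s=d/(1+k*(s@s))
    V=c["view"];R=V[:3,:3];t=V[:3,3]
    return -R.T@t, R.T@np.array([s[0],-s[1],-1.])
def px2w(name,uv,z,cal=None):
    o,d=ray(name,np.array(uv,float),cal); return o+d*(z-o[2])/d[2]
def w2px(name,P,cal=None):
    c=cal or get_calibration(name);K=c["camera_matrix"];k=c["k1"];V=c["view"]
    p=V[:3,:3]@np.array(P,float)+V[:3,3]
    s=np.array([p[0]/-p[2],-p[1]/-p[2]]); s=s*(1+k*(s@s))
    return np.array([K[0,0]*s[0]+K[0,2],K[1,1]*s[1]+K[1,2]])
def crop(src,dst,x0,y0,w,h,f):
    im=cv2.imread(src)[y0:y0+h,x0:x0+w]
    cv2.imwrite(dst,cv2.convertScaleAbs(cv2.resize(im,None,fx=f,fy=f,interpolation=cv2.INTER_CUBIC),alpha=1.5))
E
python3 - <<'E'
from h import *
crop("pics/top0.png","pics/top0c.png",145,140,200,115,4)
crop("pics/side0.png","pics/side0c.png",140,140,220,220,3.4/1.3)
E
```

```text
(no output)
```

View pics/top0c.png

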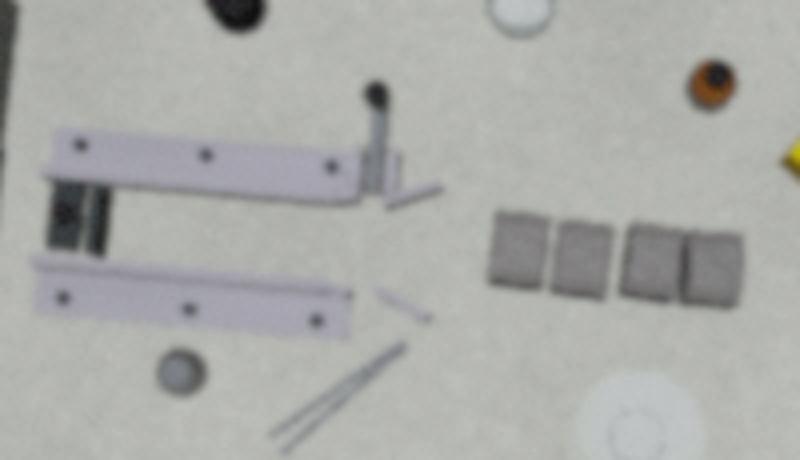

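View pics/side0c.png

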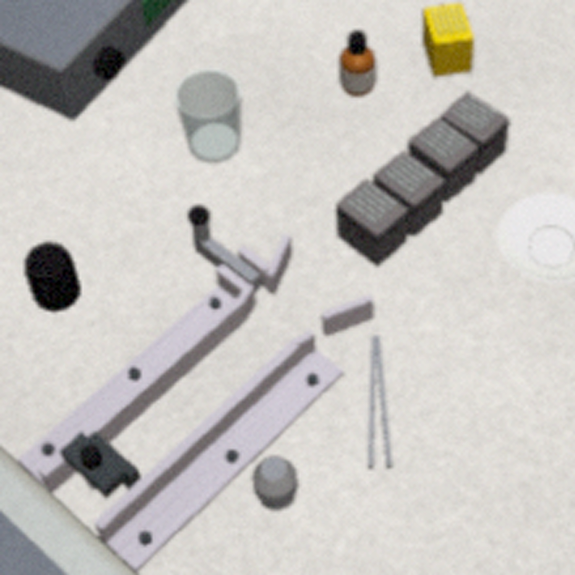

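Run:
```python
from h import *
t=lambda u,v:(145+u/4-.375,140+v/4-.375)
for n in("top","side"): print(n,px2w(n,(280,210),0), ray(n,np.array((280.,210)))[0])
for nm,uv,z in [("c1",(519,250),44),("c2",(582,260),44),("c3",(652,263),44),("c4",(713,270),44),("cap",(376,93),55),("yel",(800,155),30),("bottle",(713,75),62),("far in end",(45,177),26),("far in front",(358,201),26),("near in end",(38,260),26),("near in fr",(350,293),26),("stop",(103,222),26),("muF",(442,187),26),("muN",(431,319),26),("tweez",(405,345),3),("tweez2",(275,440),3),("petri",(640,425),8),("obj",(182,370),40),("lens",(238,5),46),("beaker",(522,0),65)]:
    print(nm,px2w("top",t(*uv),z/1000).round(4)[:2])
```

```text
top [ 0.49865184 -0.04908279  0.        ] [ 0.40485535 -0.03001342  1.06958383]
side [ 0.5544065  -0.08090961  0.        ] [0.11232768 0.51472333 0.92366905]
c1 [ 0.5154 -0.0341]
c2 [ 0.5083 -0.0746]
c3 [ 0.5057 -0.1198]
c4 [ 0.5005 -0.1591]
cap [0.6172 0.0563]
yel [ 0.5772 -0.2207]
bottle [ 0.6246 -0.1604]
far in end [0.5706 0.2776]
far in front [0.5513 0.071 ]
near in end [0.5156 0.2815]
near in fr [0.4908 0.0766]
stop [0.54   0.2388]
muF [0.5598 0.0158]
muN [0.4729 0.0239]
tweez [0.4574 0.0426]
tweez2 [0.3957 0.1293]
petri [ 0.4016 -0.1125]
obj [0.4417 0.1834]
lens [0.679  0.1469]
beaker [ 0.6745 -0.0385]
```

Request:
arm_command([
  {"rz": -6.7, "grip": 213},
  {"rz": -6.7},
  {"rz": -6.7},
  {"rz": -6.7},
  {"rz": -6.7},
  {"rz": -6.7},
  {"rz": -6.7},
  {"rz": -6.7},
  {"rz": -6.7},
  {"rz": -6.7},
], grip_force=20)

```text
invalid input
```

Request:
arm_command([
  {"x": 24, "y": 18},
  {"x": 26, "y": 20},
  {"x": 26, "y": 20},
  {"x": 26, "y": 20},
  {"x": 26, "y": 20},
  {"x": 26, "y": 20},
  {"x": 26, "y": 20},
  {"x": 26, "y": 20},
  {"x": 26, "y": 20},
  {"x": 26, "y": 20},
])

```text
invalid input
```

Request:
arm_command([
  {"x": 26, "y": 20},
  {"x": 26, "y": 20},
  {"x": 26, "y": 20},
  {"x": 26, "y": 20},
  {"x": 20, "y": 3},
  {"x": 0},
])

```text
invalid input
```

```bash
cat > look.py <<'E'
from h import *
import sys,pickle
tag=sys.argv[1]
c=get_calibration("wrist"); s=observe()
im=capture("wrist")
cv2.imwrite(f"pics/w{tag}.png",cv2.convertScaleAbs(im[:,:,::-1],alpha=1.2)); pickle.dump((c,s),open(f"pics/w{tag}.pkl","wb"))
print(s["time_s"],s["eef_pos"].round(4),s["ee_rot"].round(4),s["wrist_force"].round(2),s["grip_width"])
E
python3 look.py 1
```

```text
0.15 [ 0.172  -0.5746  0.4039] [-3.1401e+00 -1.0000e-04  2.9080e-01] [-0.15 -0.7   0.88] 0.08528639090354773
```

Request:
arm_command([
  {"x": 0, "y": 0, "z": 0, "rx": 0, "ry": 0, "rz": -6.7, "grip": 213},
  {"x": 0, "y": 0, "z": 0, "rx": 0, "ry": 0, "rz": -6.7, "grip": 213},
  {"x": 0, "y": 0, "z": 0, "rx": 0, "ry": 0, "rz": -6.7, "grip": 213},
  {"x": 0, "y": 0, "z": 0, "rx": 0, "ry": 0, "rz": -6.7, "grip": 213},
  {"x": 0, "y": 0, "z": 0, "rx": 0, "ry": 0, "rz": -6.7, "grip": 213},
  {"x": 0, "y": 0, "z": 0, "rx": 0, "ry": 0, "rz": -6.7, "grip": 213},
  {"x": 0, "y": 0, "z": 0, "rx": 0, "ry": 0, "rz": -6.7, "grip": 213},
  {"x": 0, "y": 0, "z": 0, "rx": 0, "ry": 0, "rz": -6.7, "grip": 213},
  {"x": 0, "y": 0, "z": 0, "rx": 0, "ry": 0, "rz": -6.7, "grip": 213},
  {"x": 0, "y": 0, "z": 0, "rx": 0, "ry": 0, "rz": -6.7, "grip": 213},
], grip_force=20)

```text
time_s: 1.03
eef_pos: [0.172, -0.5747, 0.4044]
ee_rot: [-3.141, -0.001, 1.466]
wrist_force: [0.0, 0.3, -0.6]
grip_width: 0.014
```

Request:
arm_command([
  {"x": 24, "y": 18, "z": 0, "rx": 0, "ry": 0, "rz": 0, "grip": 213},
  {"x": 26, "y": 20, "z": 0, "rx": 0, "ry": 0, "rz": 0, "grip": 213},
  {"x": 26, "y": 20, "z": 0, "rx": 0, "ry": 0, "rz": 0, "grip": 213},
  {"x": 26, "y": 20, "z": 0, "rx": 0, "ry": 0, "rz": 0, "grip": 213},
  {"x": 26, "y": 20, "z": 0, "rx": 0, "ry": 0, "rz": 0, "grip": 213},
  {"x": 26, "y": 20, "z": 0, "rx": 0, "ry": 0, "rz": 0, "grip": 213},
  {"x": 26, "y": 20, "z": 0, "rx": 0, "ry": 0, "rz": 0, "grip": 213},
  {"x": 26, "y": 20, "z": 0, "rx": 0, "ry": 0, "rz": 0, "grip": 213},
  {"x": 26, "y": 20, "z": 0, "rx": 0, "ry": 0, "rz": 0, "grip": 213},
  {"x": 26, "y": 20, "z": 0, "rx": 0, "ry": 0, "rz": 0, "grip": 213},
])

```text
time_s: 1.87
eef_pos: [0.3981, -0.3388, 0.4046]
ee_rot: [-3.142, -0.0, 1.46]
wrist_force: [0.2, -0.3, 0.5]
grip_width: 0.014
```

Request:
arm_command([
  {"x": 26, "y": 20, "z": 0, "rx": 0, "ry": 0, "rz": 0, "grip": 213},
  {"x": 26, "y": 20, "z": 0, "rx": 0, "ry": 0, "rz": 0, "grip": 213},
  {"x": 26, "y": 20, "z": 0, "rx": 0, "ry": 0, "rz": 0, "grip": 213},
  {"x": 26, "y": 20, "z": 0, "rx": 0, "ry": 0, "rz": 0, "grip": 213},
  {"x": 20, "y": 3, "z": 0, "rx": 0, "ry": 0, "rz": 0, "grip": 213},
  {"x": 0, "y": 0, "z": 0, "rx": 0, "ry": 0, "rz": 0, "grip": 213},
  {"x": 0, "y": 0, "z": 0, "rx": 0, "ry": 0, "rz": 0, "grip": 213},
])

```text
time_s: 2.45
eef_pos: [0.4939, -0.2252, 0.4044]
ee_rot: [-3.141, -0.0, 1.463]
wrist_force: [0.6, 0.1, -0.4]
grip_width: 0.0138
```

```bash
python3 look.py 1
```

```text
2.45 [ 0.4939 -0.2252  0.4044] [-3.141  -0.      1.4627] [ 0.64  0.14 -0.41] 0.013768447943145953
```

View pics/w1.png

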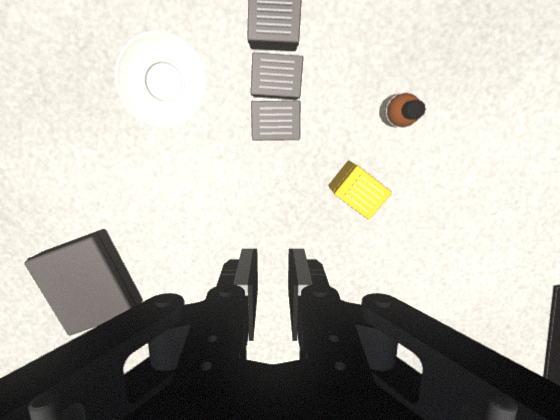

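Request:
arm_command([
  {"x": 35, "y": 0, "z": 0, "rx": 0, "ry": 0, "rz": 0, "grip": 213},
  {"x": 35, "y": 0, "z": 0, "rx": 0, "ry": 0, "rz": 0, "grip": 213},
  {"x": 35, "y": 0, "z": 0, "rx": 0, "ry": 0, "rz": 0, "grip": 213},
  {"x": 35, "y": 0, "z": 0, "rx": 0, "ry": 0, "rz": 0, "grip": 213},
  {"x": 35, "y": 0, "z": 0, "rx": 0, "ry": 0, "rz": 0, "grip": 213},
  {"x": 15, "y": 0, "z": 0, "rx": 0, "ry": 0, "rz": 0, "grip": 213},
  {"x": 0, "y": 0, "z": 0, "rx": 0, "ry": 0, "rz": 0, "grip": 213},
  {"x": 0, "y": 0, "z": 0, "rx": 0, "ry": 0, "rz": 0, "grip": 213},
])

```text
time_s: 3.17
eef_pos: [0.5144, -0.0378, 0.4047]
ee_rot: [3.142, 0.001, 1.461]
wrist_force: [0.2, -0.7, -0.3]
grip_width: 0.0143
```

```bash
python3 look.py 2
```

```text
3.1667 [ 0.5144 -0.0378  0.4047] [3.1415e+00 6.0000e-04 1.4607e+00] [ 0.23 -0.72 -0.27] 0.014258162651471827
```

View pics/w2.png

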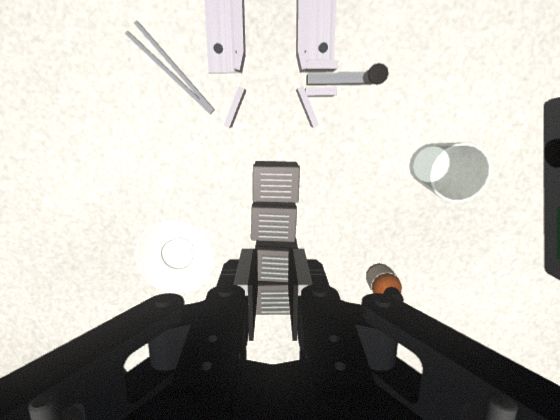

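Request:
arm_command([
  {"x": 35, "y": 0, "z": 0, "rx": 0, "ry": 0, "rz": 0, "grip": 213},
  {"x": 35, "y": 0, "z": 0, "rx": 0, "ry": 0, "rz": 0, "grip": 213},
  {"x": 35, "y": 0, "z": 0, "rx": 0, "ry": 0, "rz": 0, "grip": 213},
  {"x": 15, "y": 0, "z": 0, "rx": 0, "ry": 0, "rz": 0, "grip": 213},
  {"x": 0, "y": 0, "z": 0, "rx": 0, "ry": 0, "rz": 0, "grip": 213},
  {"x": 0, "y": 0, "z": 0, "rx": 0, "ry": 0, "rz": 0, "grip": 213},
])

```text
time_s: 3.72
eef_pos: [0.528, 0.0809, 0.4045]
ee_rot: [-3.141, 0.001, 1.46]
wrist_force: [-1.1, 0.6, -0.3]
grip_width: 0.014
```

```bash
python3 look.py 3
python3 - <<'E'
from h import *
crop("pics/w2.png","pics/w2a.png",180,0,220,150,3.6)
crop("pics/w2.png","pics/w2b.png",200,150,150,180,3.3)
crop("pics/w3.png","pics/w3a.png",180,0,220,200,3)
E
```

```text
3.7167 [0.528  0.0809 0.4045] [-3.1414e+00  8.0000e-04  1.4599e+00] [-1.13  0.55 -0.29] 0.014013212001768919
```

View pics/w3.png

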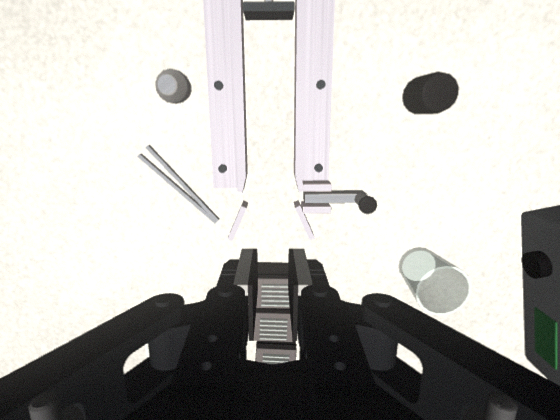

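View pics/w2b.png

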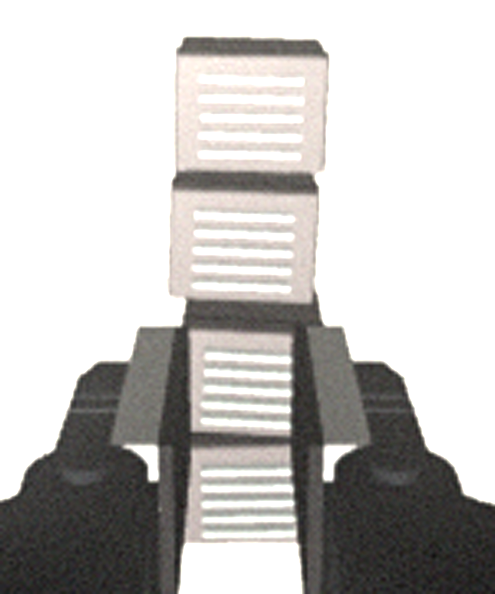

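View pics/w3a.png

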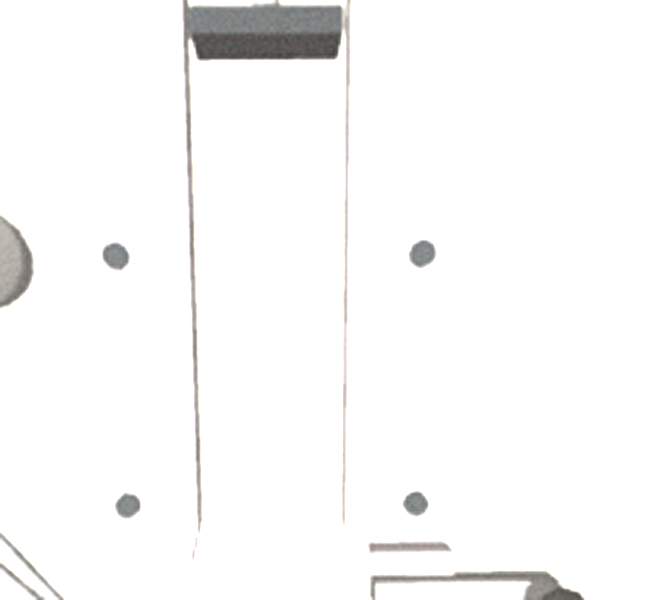

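```bash
sed -i 's/cv2.convertScaleAbs(im\[:,:,::-1\],alpha=1.2)/im[:,:,::-1]/' look.py; python3 look.py 4; sed -i 's/alpha=1.5/alpha=1.0/' h.py
python3 - <<'E'
from h import *
im=cv2.imread("pics/w4.png").astype(float); im=np.clip((im-110)*1.8,0,255).astype('uint8'); 
cv2.imwrite("pics/w4a.png",cv2.resize(im[0:110,180:400],None,fx=3.6,fy=3.6,interpolation=cv2.INTER_CUBIC))
cv2.imwrite("pics/w4b.png",cv2.resize(im[140:260,190:400],None,fx=3.8,fy=3.8,interpolation=cv2.INTER_CUBIC))
E
```

```text
3.7667 [0.5279 0.0803 0.4045] [-3.1414e+00  9.0000e-04  1.4590e+00] [ 0.24  0.59 -0.28] 0.014008668859239619
```

View pics/w4a.png

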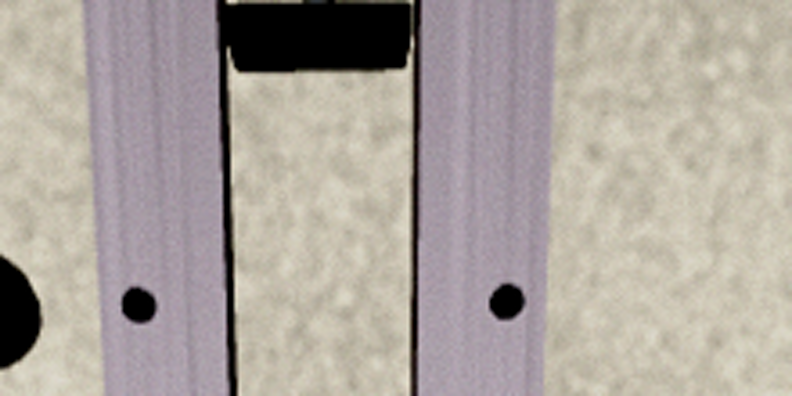

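View pics/w4b.png

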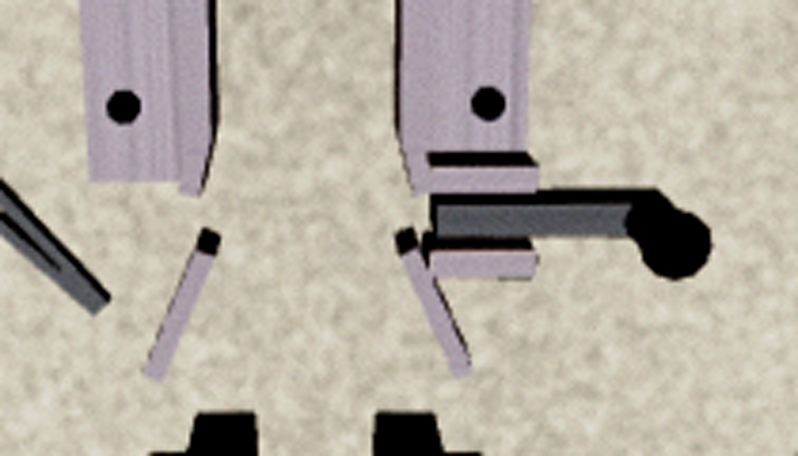

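```bash
cat > fit.py <<'E'
from h import *
import pickle
from scipy.optimize import least_squares
c,s=pickle.load(open("pics/w4.pkl","rb"))
A=lambda u,v:(180+(u+.5)/3.6-.5,(v+.5)/3.6-.5)
B=lambda u,v:(190+(u+.5)/3.8-.5,140+(v+.5)/3.8-.5)
# px, z, known x or None, known y or None
obs=[(A(227,5),0,None,25.5),(A(236,390),0,None,25.5),(A(413,5),0,None,-25.5),(A(411,390),0,None,-25.5),
(A(218,5),26,None,25.5),(A(229,390),26,None,25.5),(A(421,5),26,None,-25.5),(A(416,390),26,None,-25.5),
(B(209,50),26,None,25.5),(B(216,50),0,None,25.5),(B(396,50),0,None,-25.5),(B(402,50),26,None,-25.5),
(B(180,193),26,8,None),(B(425,193),26,8,None),
(B(530,205),24,5,None),(B(530,237),24,-5,None),
(B(480,167),26,16,None),(B(480,191),26,8,None),(B(480,252),26,-8,None),(B(480,278),26,-16,None),
(B(147,374),26,-46,None),(B(470,374),26,-46,None),
(B(682,246),55,0,None)]
W=np.array([px2w("wrist",o[0],o[1]/1000,c)[:2] for o in obs])*1000
def lane(p,w):
    a=p[2]; d=np.atleast_2d(w)-p[:2]; return np.c_[d@[np.cos(a),np.sin(a)],d@[-np.sin(a),np.cos(a)]]
def res(p):
    L=lane(p,W); r=[]
    for l,o in zip(L,obs):
        if o[2] is not None:r.append(l[0]-o[2])
        if o[3] is not None:r.append(l[1]-o[3])
    return np.array(r)
if __name__=="__main__":
    f=least_squares(res,[520,50,1.46],loss="soft_l1"); p=f.x
    print(p, res(p).round(1))
    print("cap",lane(p,px2w("wrist",B(682,246),.055,c)[:2]*1000), "stop",lane(p,px2w("wrist",A(320,70),.0,c)[:2]*1000),lane(p,px2w("wrist",A(320,5),.03,c)[:2]*1000))
    np.save("lane.npy",p)
    t=lambda u,v:(145+u/4-.375,140+v/4-.375)
    for u,v in [(519,250),(582,260),(652,263),(713,270)]: print("top",lane(p,px2w("top",t(u,v),.044)[:2]*1000).round(1))
    # top corners of cassettes from w2b
    c2,_=pickle.load(open("pics/w2.pkl","rb")); D=lambda u,v:(200+(u+.5)/3.3-.5,150+(v+.5)/3.3-.5)
    for n,q in [("c1",[(178,54),(327,54),(322,172),(176,172)]),("c2",[(173,188),(316,192),(313,302),(171,296)]),("c3r",[(190,433),(290,436)]),("c4r",[(187,541),(300,541)]),("c4f",[(187,448),(295,448)])]:
        print(n,*[lane(p,px2w("wrist",D(*k),.044,c2)[:2]*1000).round(1)[0] for k in q])
E
python3 fit.py
```

```text
[523.65545896  64.26446043   1.46372305] [-0.2  0.1  0.7  0.1  0.1  0.   0.2  0.3 -0.2 -0.  -0.5 -0.5  0.3 -0.
 -1.  -0.1 -0.9  0.4 -0.8 -0.3  1.8  1.3  0.1]
cap [[ 7.18078316e-02 -9.56803030e+01]] stop [[174.64007308   0.38485129]] [[ 1.81633694e+02 -7.57506436e-03]]
top [[-98.7  -2.3]]
top [[-139.7    0.4]]
top [[-184.9   -1.8]]
top [[-224.6   -0.9]]
c1 [-82.7  16.3] [-82.9 -27.4] [-118.5  -26.5] [-118.4   17.6]
c2 [-123.4   18.6] [-124.8  -24.8] [-160.3  -24.3] [-158.1   19.9]
c3r [-204.9   14.7] [-206.1  -17.5]
c4r [-244.2   16.3] [-244.3  -21.1]
c4f [-210.3   15.7] [-210.4  -19.2]
```

Run:
```python
from h import *
crop("pics/w1.png","pics/w1a.png",225,0,110,150,4)
im=cv2.imread("pics/w2.png").astype(float); im=np.clip((im-130)*2,0,255).astype('uint8'); 
cv2.imwrite("pics/w2c.png",cv2.resize(im[0:150,190:400],None,fx=3.8,fy=3.8,interpolation=cv2.INTER_CUBIC))
```

```text
(no output)
```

View pics/w1a.png

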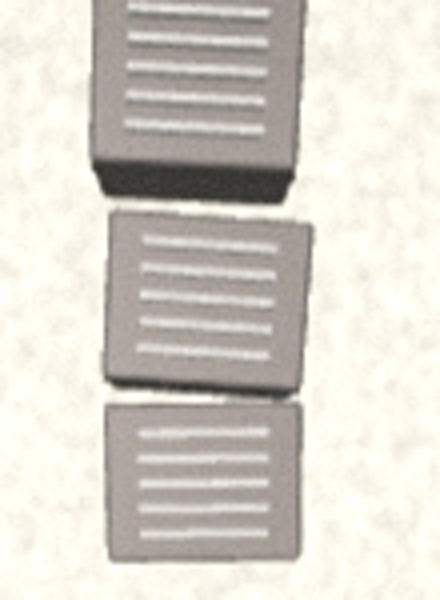

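View pics/w2c.png

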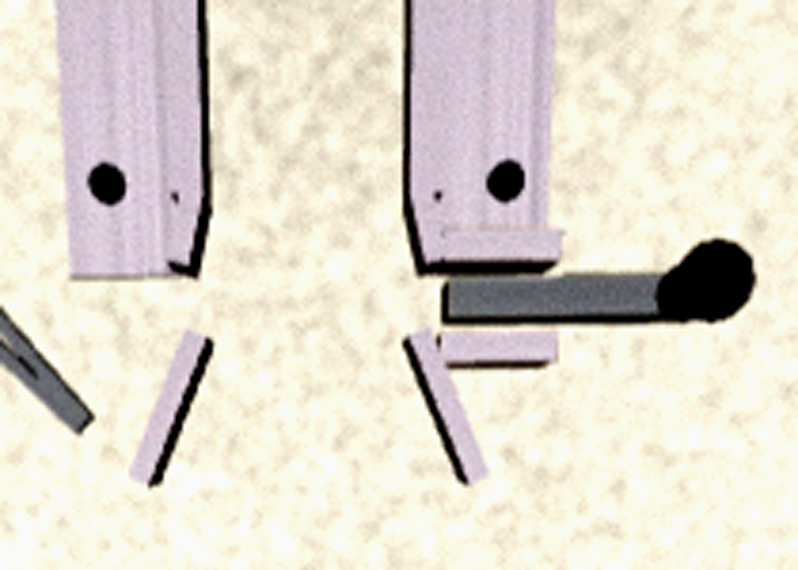

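Run:
```python
from fit import *
p=np.load("lane.npy")
c1,_=pickle.load(open("pics/w1.pkl","rb"));c2,_=pickle.load(open("pics/w2.pkl","rb"))
D=lambda u,v:(225+(u+.5)/4-.5,(v+.5)/4-.5); E=lambda u,v:(190+(u+.5)/3.8-.5,(v+.5)/3.8-.5)
for n,q in [("c2r",[(93,160),(299,166)]),("c3",[(110,212),(313,226),(300,390),(106,380)]),("c4",[(106,404),(300,404),(299,560),(108,560)])]:
    print(n,*[lane(p,px2w("wrist",D(*k),.044,c1)[:2]*1000).round(1)[0] for k in q])
for n,k,z in [("L24 b",(209,205),0),("L top",(206,180),.026),("R b",(412,205),0),("R top",(406,180),.026),("bar front",(560,281),.024),("bar r",(560,316),.024),("mouthL",(152,484),0),("mouthR",(464,484),0),("cap",(722,279),.055)]:
    print(n,lane(p,px2w("wrist",E(*k),z,c2)[:2]*1000).round(1)[0])
s=observe(); print("tcp",s["eef_pos"],lane(p,s["eef_pos"][:2]*1000))
```

```text
c2r [-159.6   20.2] [-160.9  -25.2]
c3 [-170.1   16.6] [-173.   -28.6] [-207.7  -26.4] [-205.5   18.1]
c4 [-210.7   18.2] [-210.8  -26.4] [-246.   -26.9] [-245.9   18.4]
L24 b [24.8 25.7]
L top [26.1 24.4]
R b [ 24.6 -28.2]
R top [ 25.9 -24.8]
bar front [  2.8 -64.1]
bar r [ -5.4 -64.5]
mouthL [-47.1  43.5]
mouthR [-47.4 -44. ]
cap [ -0.4 -95.7]
tcp [0.52789478 0.08012674 0.40454799] [[16.22449202 -2.5198589 ]]
```

Request:
arm_command([
  {"x": -39, "y": -1.0, "z": 0, "rx": 0, "ry": 0, "rz": -0.2, "grip": 46},
  {"x": -39, "y": -1.0, "z": 0, "rx": 0, "ry": 0, "rz": 0, "grip": 46},
  {"x": -39, "y": -0.5, "z": 0, "rx": 0, "ry": 0, "rz": 0, "grip": 46},
  {"x": 0, "y": 0, "z": 35, "rx": 0, "ry": 0, "rz": 0, "grip": 46},
  {"x": 0, "y": 0, "z": 35, "rx": 0, "ry": 0, "rz": 0, "grip": 46},
  {"x": 0, "y": 0, "z": 35, "rx": 0, "ry": 0, "rz": 0, "grip": 46},
  {"x": 0, "y": 0, "z": 0, "rx": 0, "ry": 0, "rz": 0, "grip": 46},
])

```text
time_s: 4.4
eef_pos: [0.5092, -0.0358, 0.2922]
ee_rot: [-3.13, -0.0, 1.46]
wrist_force: [-1.2, 0.7, -1.8]
grip_width: 0.07
```

```bash
cat > st.py <<'E'
from fit import *
p=np.load("lane.npy"); s=observe()
u=np.array([np.cos(p[2]),np.sin(p[2])]);f=s["wrist_force"]
print(round(s["time_s"],2),"lane",lane(p,s["eef_pos"][:2]*1000)[0].round(1),"z",round(s["eef_pos"][2]*1000,1),"dyaw",round(s["ee_rot"][2]-p[2],4),"Fx %.1f Fy %.1f Fz %.1f"%(f[:2]@u,f[1]*u[0]-f[0]*u[1],f[2]),"w",round(s["grip_width"]*1000,1))
E
python3 st.py
```

```text
4.4 lane [-101.     3.7] z 292.2 dyaw -0.0034 Fx 0.5 Fy 1.3 Fz -1.8 w 70.0
```

Request:
arm_command([
  {"x": 0, "y": 0, "z": 0, "rx": 0, "ry": 0, "rz": 0, "grip": 46},
  {"x": 0, "y": 0, "z": 0, "rx": 0, "ry": 0, "rz": 0, "grip": 46},
])

```text
time_s: 4.57
eef_pos: [0.5132, -0.035, 0.3017]
ee_rot: [3.14, 0.0, 1.463]
wrist_force: [1.8, 0.7, 0.1]
grip_width: 0.07
```

```bash
python3 st.py; python3 look.py 5
```

```text
4.57 lane [-99.8  -0.2] z 301.7 dyaw -0.0011 Fx 0.9 Fy -1.8 Fz 0.1 w 70.0
4.5667 [ 0.5132 -0.035   0.3017] [3.1397e+00 3.0000e-04 1.4626e+00] [1.84 0.69 0.06] 0.07001770439360745
```

View pics/w5.png

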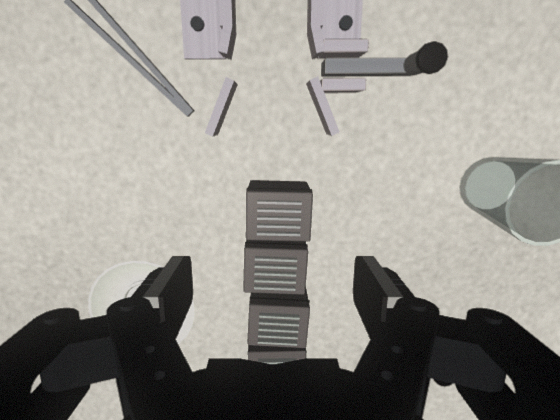

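Request:
arm_command([
  {"x": 0, "y": 0, "z": 25, "rx": 0, "ry": 0, "rz": 0, "grip": 46},
  {"x": 0, "y": 0, "z": 30, "rx": 0, "ry": 0, "rz": 0, "grip": 46},
  {"x": 0, "y": 0, "z": 25, "rx": 0, "ry": 0, "rz": 0, "grip": 46},
  {"x": 0, "y": 0, "z": 18, "rx": 0, "ry": 0, "rz": 0, "grip": 46},
  {"x": 0, "y": 0, "z": 8, "rx": 0, "ry": 0, "rz": 0, "grip": 46},
  {"x": 0, "y": 0, "z": 4, "rx": 0, "ry": 0, "rz": 0, "grip": 46},
  {"x": 0, "y": 0, "z": 0, "rx": 0, "ry": 0, "rz": 0, "grip": 46},
  {"x": 0, "y": 0, "z": 0, "rx": 0, "ry": 0, "rz": 0, "grip": 46},
])

```text
time_s: 5.28
eef_pos: [0.5138, -0.0343, 0.1917]
ee_rot: [3.139, 0.0, 1.464]
wrist_force: [0.6, 0.6, 0.0]
grip_width: 0.0698
```

```bash
python3 st.py; python3 look.py 6
```

```text
5.28 lane [-99.   -0.7] z 191.7 dyaw 0.0001 Fx 0.6 Fy -0.5 Fz 0.0 w 69.8
5.2833 [ 0.5138 -0.0343  0.1917] [3.1386e+00 2.0000e-04 1.4638e+00] [0.6  0.57 0.04] 0.06982196972283458
```

View pics/w6.png

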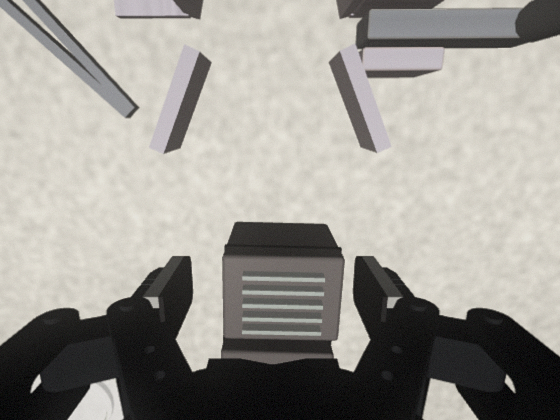

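Request:
arm_command([
  {"x": 0, "y": 0, "z": 0, "rx": 0, "ry": 0, "rz": 0, "grip": 90},
  {"x": 0, "y": 0, "z": 0, "rx": 0, "ry": 0, "rz": 0, "grip": 110},
  {"x": 0, "y": 0, "z": 0, "rx": 0, "ry": 0, "rz": 0, "grip": 120},
  {"x": 0, "y": 0, "z": 0, "rx": 0, "ry": 0, "rz": 0, "grip": 128},
  {"x": 0, "y": 0, "z": 0, "rx": 0, "ry": 0, "rz": 0, "grip": 128},
], grip_force=20)

```text
time_s: 5.75
eef_pos: [0.5133, -0.0342, 0.1909]
ee_rot: [3.14, 0.0, 1.464]
wrist_force: [-1.0, 0.4, 6.8]
grip_width: 0.0457
```

```bash
python3 st.py; python3 look.py 7
```

```text
5.75 lane [-99.   -0.2] z 190.9 dyaw -0.0 Fx 0.3 Fy 1.0 Fz 6.8 w 45.7
5.75 [ 0.5133 -0.0342  0.1909] [3.1396e+00 1.0000e-04 1.4637e+00] [-0.98  0.36  6.8 ] 0.04565564754134996
```

View pics/w7.png

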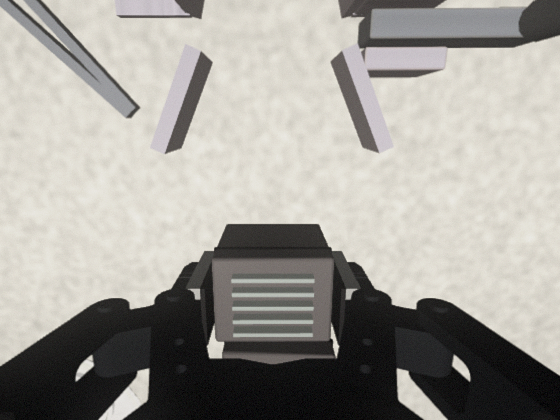

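Request:
arm_command([
  {"x": 0, "y": 0, "z": 0, "rx": 0, "ry": 0, "rz": 0, "grip": 46},
  {"x": 0, "y": 0, "z": 0, "rx": 0, "ry": 0, "rz": 0, "grip": 46},
  {"x": -5, "y": 0, "z": 0, "rx": 0, "ry": 0, "rz": 0, "grip": 46},
  {"x": -12, "y": 0, "z": 0, "rx": 0, "ry": 0, "rz": 0, "grip": 46},
  {"x": -14, "y": 0, "z": 0, "rx": 0, "ry": 0, "rz": 0, "grip": 46},
  {"x": -8, "y": 0, "z": 0, "rx": 0, "ry": 0, "rz": 0, "grip": 46},
  {"x": -4, "y": 0, "z": 0, "rx": 0, "ry": 0, "rz": 0, "grip": 46},
  {"x": 0, "y": 0, "z": 0, "rx": 0, "ry": 0, "rz": 0, "grip": 46},
  {"x": 0, "y": 0, "z": 0, "rx": 0, "ry": 0, "rz": 0, "grip": 46},
])

```text
time_s: 6.55
eef_pos: [0.5079, -0.0772, 0.1896]
ee_rot: [-3.141, -0.0, 1.463]
wrist_force: [-0.3, 1.3, -0.4]
grip_width: 0.0698
```

Request:
arm_command([
  {"x": 0, "y": 0, "z": 0, "rx": 0, "ry": 0, "rz": 0, "grip": 90},
  {"x": 0, "y": 0, "z": 0, "rx": 0, "ry": 0, "rz": 0, "grip": 110},
  {"x": 0, "y": 0, "z": 0, "rx": 0, "ry": 0, "rz": 0, "grip": 120},
  {"x": 0, "y": 0, "z": 0, "rx": 0, "ry": 0, "rz": 0, "grip": 128},
  {"x": 0, "y": 0, "z": 0, "rx": 0, "ry": 0, "rz": 0, "grip": 128},
])

```text
time_s: 6.97
eef_pos: [0.5081, -0.0765, 0.1898]
ee_rot: [3.141, -0.0, 1.464]
wrist_force: [0.4, 1.7, 0.4]
grip_width: 0.046
```

```bash
python3 st.py; python3 look.py 8
```

```text
6.97 lane [-141.7    0.4] z 189.8 dyaw 0.0004 Fx 1.8 Fy -0.2 Fz 0.4 w 46.0
6.9667 [ 0.5081 -0.0765  0.1898] [ 3.1413e+00 -1.0000e-04  1.4641e+00] [0.43 1.74 0.36] 0.046011879530257004
```

View pics/w8.png

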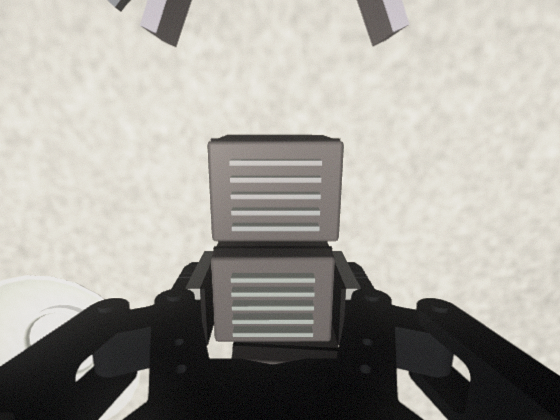

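Request:
arm_command([
  {"x": 0, "y": 0, "z": 0, "rx": 0, "ry": 0, "rz": 0, "grip": 46},
  {"x": 0, "y": 0, "z": 0, "rx": 0, "ry": 0, "rz": 0, "grip": 46},
  {"x": -6, "y": 0, "z": 0, "rx": 0, "ry": 0, "rz": 0, "grip": 46},
  {"x": -14, "y": 0, "z": 0, "rx": 0, "ry": 0, "rz": 0, "grip": 46},
  {"x": -14, "y": 0, "z": 0, "rx": 0, "ry": 0, "rz": 0, "grip": 46},
  {"x": -9, "y": 0, "z": 0, "rx": 0, "ry": 0, "rz": 0, "grip": 46},
  {"x": -4, "y": 0, "z": 0, "rx": 0, "ry": 0, "rz": 0, "grip": 46},
  {"x": 0, "y": 0, "z": 0, "rx": 0, "ry": 0, "rz": 0, "grip": 46},
  {"x": 0, "y": 0, "z": 0, "rx": 0, "ry": 0, "rz": 0, "grip": 46},
])

```text
time_s: 7.77
eef_pos: [0.5029, -0.1236, 0.1896]
ee_rot: [-3.141, -0.0, 1.463]
wrist_force: [-0.2, 0.7, -0.4]
grip_width: 0.0701
```

Request:
arm_command([
  {"x": 0, "y": 0, "z": 0, "rx": 0, "ry": 0, "rz": 0, "grip": 90},
  {"x": 0, "y": 0, "z": 0, "rx": 0, "ry": 0, "rz": 0, "grip": 110},
  {"x": 0, "y": 0, "z": 0, "rx": 0, "ry": 0, "rz": 0, "grip": 120},
  {"x": 0, "y": 0, "z": 0, "rx": 0, "ry": 0, "rz": 0, "grip": 128},
  {"x": 0, "y": 0, "z": 0, "rx": 0, "ry": 0, "rz": 0, "grip": 128},
])

```text
time_s: 8.18
eef_pos: [0.5031, -0.1233, 0.1899]
ee_rot: [3.141, -0.0, 1.464]
wrist_force: [0.1, 0.9, 2.4]
grip_width: 0.0454
```

```bash
python3 st.py; python3 look.py 9
```

```text
8.18 lane [-188.6    0.4] z 189.9 dyaw 0.0004 Fx 0.9 Fy -0.0 Fz 2.4 w 45.4
8.1833 [ 0.5031 -0.1233  0.1899] [ 3.1413e+00 -2.0000e-04  1.4641e+00] [0.11 0.94 2.37] 0.04540642427213507
```

View pics/w9.png

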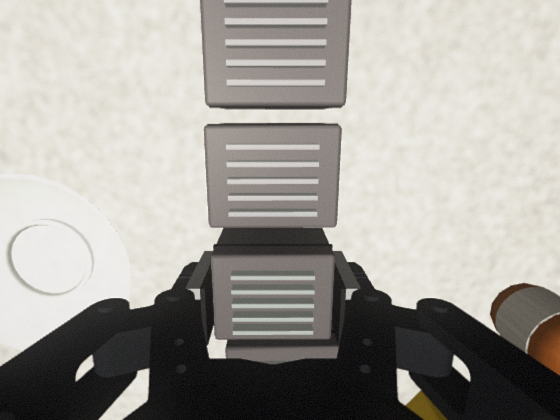

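Request:
arm_command([
  {"x": 0, "y": 0, "z": 0, "rx": 0, "ry": 0, "rz": 0, "grip": 46},
  {"x": 0, "y": 0, "z": 0, "rx": 0, "ry": 0, "rz": 0, "grip": 46},
  {"x": -5, "y": 0, "z": 0, "rx": 0, "ry": 0, "rz": 0, "grip": 46},
  {"x": -11, "y": 0, "z": 0, "rx": 0, "ry": 0, "rz": 0, "grip": 46},
  {"x": -12, "y": 0, "z": 0, "rx": 0, "ry": 0, "rz": 0, "grip": 46},
  {"x": -8, "y": 0, "z": 0, "rx": 0, "ry": 0, "rz": 0, "grip": 46},
  {"x": -4, "y": 0, "z": 0, "rx": 0, "ry": 0, "rz": 0, "grip": 46},
  {"x": 0, "y": 0, "z": 0, "rx": 0, "ry": 0, "rz": 0, "grip": 46},
  {"x": 0, "y": 0, "z": 0, "rx": 0, "ry": 0, "rz": 0, "grip": 46},
])

```text
time_s: 8.98
eef_pos: [0.4986, -0.1639, 0.1896]
ee_rot: [-3.141, -0.0, 1.462]
wrist_force: [0.7, 0.2, 0.0]
grip_width: 0.0697
```

Request:
arm_command([
  {"x": 0, "y": 0, "z": 0, "rx": 0, "ry": 0, "rz": 0, "grip": 90},
  {"x": 0, "y": 0, "z": 0, "rx": 0, "ry": 0, "rz": 0, "grip": 110},
  {"x": 0, "y": 0, "z": 0, "rx": 0, "ry": 0, "rz": 0, "grip": 120},
  {"x": 0, "y": 0, "z": 0, "rx": 0, "ry": 0, "rz": 0, "grip": 128},
  {"x": 0, "y": 0, "z": 0, "rx": 0, "ry": 0, "rz": 0, "grip": 128},
])

```text
time_s: 9.4
eef_pos: [0.4988, -0.1631, 0.1898]
ee_rot: [3.141, -0.0, 1.464]
wrist_force: [0.2, 0.0, 2.2]
grip_width: 0.0458
```

```bash
python3 st.py; python3 look.py 10
python3 - <<'E'
from fit import *
p=np.load("lane.npy");c1,_=pickle.load(open("pics/w1.pkl","rb"))
for k in [(351,162),(330,190),(392,188),(369,218)]: print(lane(p,px2w("wrist",k,.044 if k[1]>160 else 0,c1)[:2]*1000))
E
```

```text
9.4 lane [-228.7    0.4] z 189.8 dyaw 0.0004 Fx 0.1 Fy -0.2 Fz 2.2 w 45.8
9.4 [ 0.4988 -0.1631  0.1898] [ 3.1414e+00 -1.0000e-04  1.4641e+00] [0.17 0.04 2.23] 0.04576370979114052
[[-267.27453876  -77.04446341]]
[[-294.78811032  -57.98032432]]
[[-292.89783874 -118.83224515]]
[[-323.64979808  -98.4733392 ]]
```

View pics/w10.png

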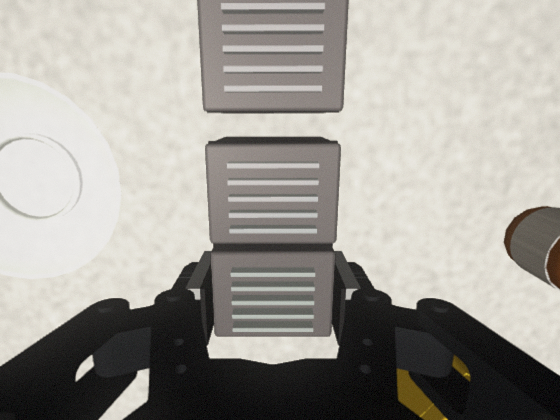

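Request:
arm_command([
  {"x": 0, "y": 0, "z": 0, "rx": 0, "ry": 0, "rz": 0, "grip": 60},
  {"x": 0, "y": 0, "z": 0, "rx": 0, "ry": 0, "rz": 0, "grip": 60},
  {"x": -6, "y": 0, "z": 0, "rx": 0, "ry": 0, "rz": 0, "grip": 60},
  {"x": -12, "y": 0, "z": 0, "rx": 0, "ry": 0, "rz": 0, "grip": 60},
  {"x": -12, "y": 0, "z": 0, "rx": 0, "ry": 0, "rz": 0, "grip": 60},
  {"x": -6, "y": 0, "z": 0, "rx": 0, "ry": 0, "rz": 0, "grip": 120},
  {"x": -2, "y": 0, "z": 2, "rx": 0, "ry": 0, "rz": 0, "grip": 213},
  {"x": 0, "y": 0, "z": 4, "rx": 0, "ry": 0, "rz": 0, "grip": 213},
  {"x": 0, "y": 0, "z": 2, "rx": 0, "ry": 0, "rz": 0, "grip": 213},
  {"x": 0, "y": 0, "z": 0, "rx": 0, "ry": 0, "rz": 0, "grip": 213},
])

```text
time_s: 10.28
eef_pos: [0.4941, -0.2008, 0.1806]
ee_rot: [-3.14, -0.001, 1.464]
wrist_force: [0.3, -0.1, -0.7]
grip_width: 0.0139
```

Request:
arm_command([
  {"x": 0, "y": 0, "z": 0, "rx": 0, "ry": 0, "rz": 0, "grip": 213},
])

```text
time_s: 10.37
eef_pos: [0.4944, -0.2007, 0.1812]
ee_rot: [-3.141, -0.0, 1.464]
wrist_force: [-0.3, -0.1, 0.3]
grip_width: 0.0137
```

```bash
python3 st.py; python3 look.py 11
```

```text
10.37 lane [-266.6    0.7] z 181.2 dyaw 0.0003 Fx -0.1 Fy 0.3 Fz 0.3 w 13.7
10.3667 [ 0.4944 -0.2007  0.1812] [-3.1407e+00 -5.0000e-04  1.4640e+00] [-0.26 -0.09  0.34] 0.013732307852405859
```

View pics/w11.png

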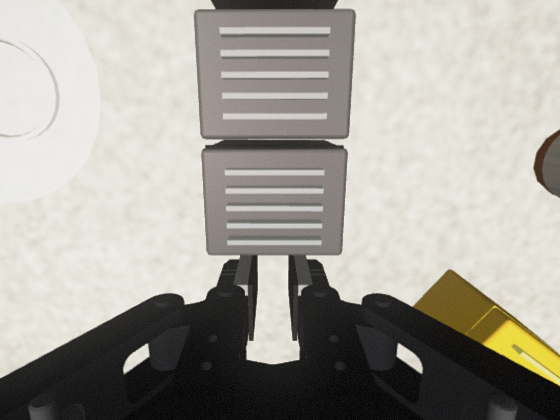

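Request:
arm_command([
  {"x": 3, "y": 0, "z": 0, "rx": 0, "ry": 0, "rz": 0, "grip": 213},
  {"x": 3, "y": 0, "z": 0, "rx": 0, "ry": 0, "rz": 0, "grip": 213},
  {"x": 2, "y": 0, "z": 0, "rx": 0, "ry": 0, "rz": 0, "grip": 213},
  {"x": 2.5, "y": 0, "z": 0, "rx": 0, "ry": 0, "rz": 0, "grip": 213},
  {"x": 2.5, "y": 0, "z": 0, "rx": 0, "ry": 0, "rz": 0, "grip": 213},
  {"x": 2.5, "y": 0, "z": 0, "rx": 0, "ry": 0, "rz": 0, "grip": 213},
  {"x": 2.5, "y": 0, "z": 0, "rx": 0, "ry": 0, "rz": 0, "grip": 213},
  {"x": 2.5, "y": 0, "z": 0, "rx": 0, "ry": 0, "rz": 0, "grip": 213},
  {"x": 2.5, "y": 0, "z": 0, "rx": 0, "ry": 0, "rz": 0, "grip": 213},
  {"x": 2.5, "y": 0, "z": 0, "rx": 0, "ry": 0, "rz": 0, "grip": 213},
])

```text
time_s: 11.25
eef_pos: [0.4975, -0.1757, 0.1818]
ee_rot: [3.141, 0.0, 1.464]
wrist_force: [-0.9, -1.9, 1.0]
grip_width: 0.0142
```

Request:
arm_command([
  {"x": 2.5, "y": 0, "z": 0, "rx": 0, "ry": 0, "rz": 0, "grip": 213},
  {"x": 2, "y": 0, "z": 0, "rx": 0, "ry": 0, "rz": 0, "grip": 213},
  {"x": 1.5, "y": 0, "z": 0, "rx": 0, "ry": 0, "rz": 0, "grip": 213},
  {"x": 0, "y": 0, "z": 0, "rx": 0, "ry": 0, "rz": 0, "grip": 213},
])

```text
time_s: 11.58
eef_pos: [0.4981, -0.1695, 0.1817]
ee_rot: [3.142, -0.0, 1.464]
wrist_force: [-0.1, -0.5, 0.3]
grip_width: 0.0141
```

```bash
python3 st.py; python3 look.py 12
python3 - <<'E'
from h import *
cv2.imwrite("pics/top12.png",capture("top")[:,:,::-1]); crop("pics/top12.png","pics/top12c.png",145,140,200,115,4)
E
```

```text
11.58 lane [-235.2    0.5] z 181.7 dyaw 0.0001 Fx -0.5 Fy 0.1 Fz 0.3 w 14.1
11.5833 [ 0.4981 -0.1695  0.1817] [ 3.1415e+00 -2.0000e-04  1.4638e+00] [-0.14 -0.48  0.34] 0.014055618021544545
```

View pics/w12.png

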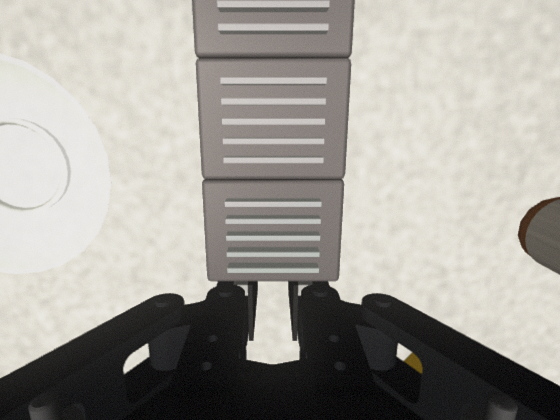

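View pics/top12c.png

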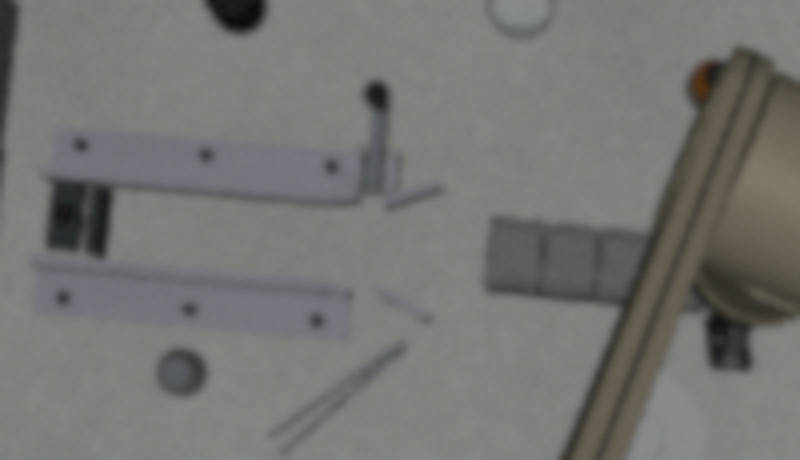

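Request:
arm_command([
  {"x": 2, "y": 0, "z": 0, "rx": 0, "ry": 0, "rz": 0, "grip": 213},
  {"x": 3, "y": 0, "z": 0, "rx": 0, "ry": 0, "rz": 0, "grip": 213},
  {"x": 3, "y": 0, "z": 0, "rx": 0, "ry": 0, "rz": 0, "grip": 213},
  {"x": 3, "y": 0, "z": 0, "rx": 0, "ry": 0, "rz": 0, "grip": 213},
  {"x": 3, "y": 0, "z": 0, "rx": 0, "ry": 0, "rz": 0, "grip": 213},
  {"x": 3, "y": 0, "z": 0, "rx": 0, "ry": 0, "rz": 0, "grip": 213},
  {"x": 3, "y": 0, "z": 0, "rx": 0, "ry": 0, "rz": 0, "grip": 213},
  {"x": 3, "y": 0, "z": 0, "rx": 0, "ry": 0, "rz": 0, "grip": 213},
  {"x": 3, "y": 0, "z": 0, "rx": 0, "ry": 0, "rz": 0, "grip": 213},
  {"x": 3, "y": 0, "z": 0, "rx": 0, "ry": 0, "rz": 0, "grip": 213},
])

```text
time_s: 12.52
eef_pos: [0.5011, -0.1406, 0.1817]
ee_rot: [-3.142, -0.0, 1.464]
wrist_force: [-0.8, -0.4, -1.1]
grip_width: 0.0144
```

Request:
arm_command([
  {"x": 3, "y": 0, "z": 0, "rx": 0, "ry": 0, "rz": 0, "grip": 213},
  {"x": 3, "y": 0, "z": 0, "rx": 0, "ry": 0, "rz": 0, "grip": 213},
  {"x": 3, "y": 0, "z": 0, "rx": 0, "ry": 0, "rz": 0, "grip": 213},
  {"x": 3, "y": 0, "z": 0, "rx": 0, "ry": 0, "rz": 0, "grip": 213},
  {"x": 3, "y": 0, "z": 0, "rx": 0, "ry": 0, "rz": 0, "grip": 213},
  {"x": 3, "y": 0, "z": 0, "rx": 0, "ry": 0, "rz": 0, "grip": 213},
  {"x": 3, "y": 0, "z": 0, "rx": 0, "ry": 0, "rz": 0, "grip": 213},
  {"x": 3, "y": 0, "z": 0, "rx": 0, "ry": 0, "rz": 0, "grip": 213},
])

```text
time_s: 13.18
eef_pos: [0.5037, -0.1168, 0.1817]
ee_rot: [-3.142, 0.0, 1.464]
wrist_force: [0.1, -1.6, 0.1]
grip_width: 0.014
```

```bash
python3 st.py; python3 look.py 13;python3 - <<'E'
from h import *
cv2.imwrite("pics/top13.png",capture("top")[:,:,::-1]); crop("pics/top13.png","pics/top13c.png",145,140,200,115,4)
from fit import *
p=np.load("lane.npy")
for z in (0,.004,.008): print("bot",z,lane(p,px2w("wrist",A(320,70),z,c)[:2]*1000)[0])
for z in (.026,.03,.034): print("top",z,lane(p,px2w("wrist",A(320,40),z,c)[:2]*1000)[0])
E
```

```text
13.18 lane [-182.2    0.5] z 181.7 dyaw -0.0 Fx -1.6 Fy -0.2 Fz 0.1 w 14.0
13.1833 [ 0.5037 -0.1168  0.1817] [-3.1415  0.      1.4637] [ 0.06 -1.64  0.14] 0.013978105653923146
bot 0 [174.64007308   0.38485129]
bot 0.004 [173.64732466   0.34900536]
bot 0.008 [172.65457624   0.31315943]
top 0.026 [1.74976598e+02 9.37627137e-02]
top 0.03 [1.73905563e+02 5.85866057e-02]
top 0.034 [1.72834528e+02 2.34104977e-02]
```

View pics/top13c.png

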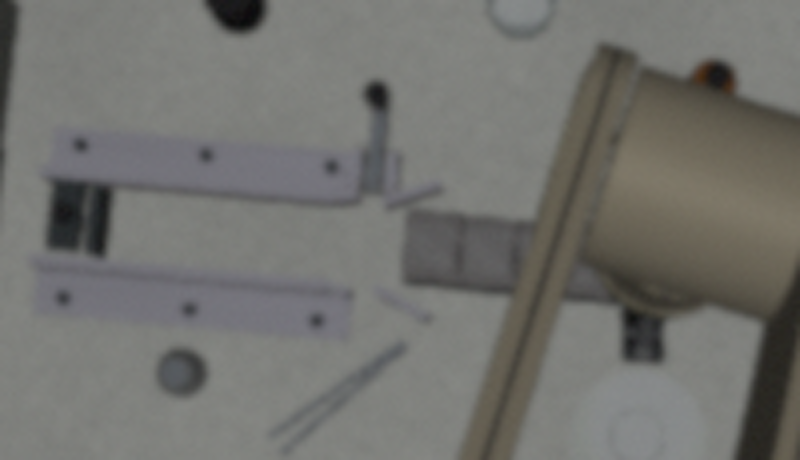

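View pics/w13.png

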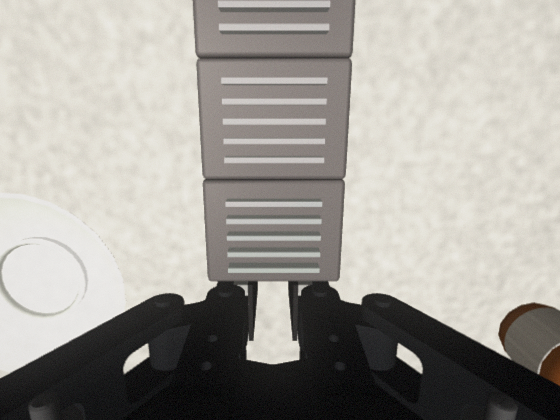

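Request:
arm_command([
  {"x": 2.5, "y": 0, "z": 0, "rx": 0, "ry": 0, "rz": 0, "grip": 213},
  {"x": 3, "y": 0, "z": 0, "rx": 0, "ry": 0, "rz": 0, "grip": 213},
  {"x": 3, "y": 0, "z": 0, "rx": 0, "ry": 0, "rz": 0, "grip": 213},
  {"x": 3, "y": 0, "z": 0, "rx": 0, "ry": 0, "rz": 0, "grip": 213},
  {"x": 3, "y": 0, "z": 0, "rx": 0, "ry": 0, "rz": 0, "grip": 213},
  {"x": 3, "y": 0, "z": 0, "rx": 0, "ry": 0, "rz": 0, "grip": 213},
  {"x": 3, "y": 0, "z": 0, "rx": 0, "ry": 0, "rz": 0, "grip": 213},
  {"x": 3, "y": 0, "z": 0, "rx": 0, "ry": 0, "rz": 0, "grip": 213},
  {"x": 3, "y": 0, "z": 0, "rx": 0, "ry": 0, "rz": 0, "grip": 213},
  {"x": 3, "y": 0, "z": 0, "rx": 0, "ry": 0, "rz": 0, "grip": 213},
])

```text
time_s: 14.12
eef_pos: [0.5069, -0.0875, 0.1818]
ee_rot: [3.141, 0.0, 1.464]
wrist_force: [0.4, -2.8, 1.3]
grip_width: 0.0139
```

```bash
python3 st.py
```

```text
14.12 lane [-152.7    0.4] z 181.8 dyaw -0.0001 Fx -2.7 Fy -0.7 Fz 1.3 w 13.9
```

Request:
arm_command([
  {"x": 3, "y": 0, "z": 0, "rx": 0, "ry": 0, "rz": 0, "grip": 213},
  {"x": 3, "y": 0, "z": 0, "rx": 0, "ry": 0, "rz": 0, "grip": 213},
  {"x": 3, "y": 0, "z": 0, "rx": 0, "ry": 0, "rz": 0, "grip": 213},
  {"x": 3, "y": 0, "z": 0, "rx": 0, "ry": 0, "rz": 0, "grip": 213},
  {"x": 3, "y": 0, "z": 0, "rx": 0, "ry": 0, "rz": 0, "grip": 213},
  {"x": 3, "y": 0, "z": 0, "rx": 0, "ry": 0, "rz": 0, "grip": 213},
  {"x": 3, "y": 0, "z": 0, "rx": 0, "ry": 0, "rz": 0, "grip": 213},
  {"x": 3, "y": 0, "z": 0, "rx": 0, "ry": 0, "rz": 0, "grip": 213},
  {"x": 3, "y": 0, "z": 0, "rx": 0, "ry": 0, "rz": 0, "grip": 213},
  {"x": 3, "y": 0, "z": 0, "rx": 0, "ry": 0, "rz": 0, "grip": 213},
])

```text
time_s: 14.95
eef_pos: [0.5101, -0.0577, 0.1817]
ee_rot: [3.142, 0.0, 1.464]
wrist_force: [-0.3, -2.3, 2.7]
grip_width: 0.0139
```

```bash
python3 st.py; python3 look.py 14
python3 - <<'E'
from h import *
cv2.imwrite("pics/top14.png",capture("top")[:,:,::-1]); crop("pics/top14.png","pics/top14c.png",145,140,200,115,4)
E
```

```text
14.95 lane [-122.7    0.5] z 181.7 dyaw -0.0001 Fx -2.3 Fy 0.0 Fz 2.7 w 13.9
14.95 [ 0.5101 -0.0577  0.1817] [3.1416 0.     1.4637] [-0.29 -2.32  2.73] 0.013875366354339115
```

View pics/top14c.png

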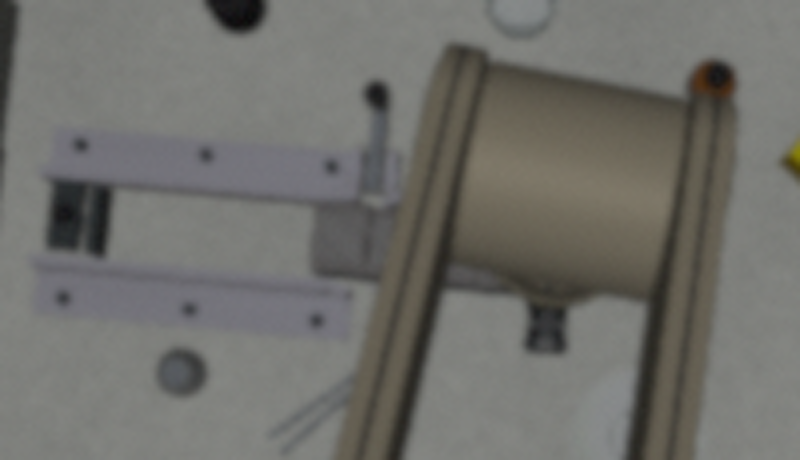

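View pics/w14.png

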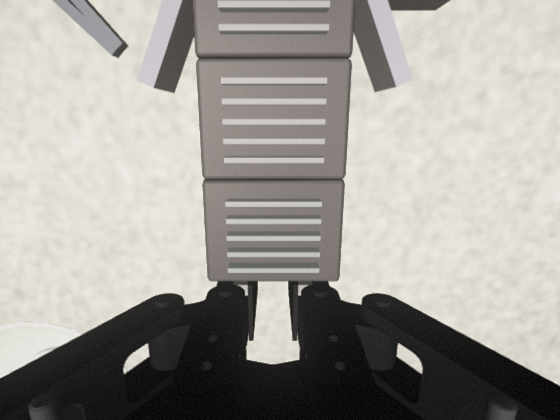

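Request:
arm_command([
  {"x": 3, "y": 0, "z": 0, "rx": 0, "ry": 0, "rz": 0, "grip": 213},
  {"x": 3, "y": 0, "z": 0, "rx": 0, "ry": 0, "rz": 0, "grip": 213},
  {"x": 3, "y": 0, "z": 0, "rx": 0, "ry": 0, "rz": 0, "grip": 213},
  {"x": 3, "y": 0, "z": 0, "rx": 0, "ry": 0, "rz": 0, "grip": 213},
  {"x": 3, "y": 0, "z": 0, "rx": 0, "ry": 0, "rz": 0, "grip": 213},
  {"x": 3, "y": 0, "z": 0, "rx": 0, "ry": 0, "rz": 0, "grip": 213},
  {"x": 3, "y": 0, "z": 0, "rx": 0, "ry": 0, "rz": 0, "grip": 213},
  {"x": 3, "y": 0, "z": 0, "rx": 0, "ry": 0, "rz": 0, "grip": 213},
  {"x": 3, "y": 0, "z": 0, "rx": 0, "ry": 0, "rz": 0, "grip": 213},
  {"x": 3, "y": 0, "z": 0, "rx": 0, "ry": 0, "rz": 0, "grip": 213},
])

```text
time_s: 15.88
eef_pos: [0.5132, -0.0278, 0.1817]
ee_rot: [-3.142, -0.0, 1.464]
wrist_force: [0.2, -0.1, -0.4]
grip_width: 0.0141
```

Request:
arm_command([
  {"x": 3, "y": 0, "z": 0, "rx": 0, "ry": 0, "rz": 0, "grip": 213},
  {"x": 3, "y": 0, "z": 0, "rx": 0, "ry": 0, "rz": 0, "grip": 213},
  {"x": 3, "y": 0, "z": 0, "rx": 0, "ry": 0, "rz": 0, "grip": 213},
  {"x": 3, "y": 0, "z": 0, "rx": 0, "ry": 0, "rz": 0, "grip": 213},
  {"x": 3, "y": 0, "z": 0, "rx": 0, "ry": 0, "rz": 0, "grip": 213},
  {"x": 3, "y": 0, "z": 0, "rx": 0, "ry": 0, "rz": 0, "grip": 213},
  {"x": 3, "y": 0, "z": 0, "rx": 0, "ry": 0, "rz": 0, "grip": 213},
  {"x": 3, "y": 0, "z": 0, "rx": 0, "ry": 0, "rz": 0, "grip": 213},
  {"x": 3, "y": 0, "z": 0, "rx": 0, "ry": 0, "rz": 0, "grip": 213},
  {"x": 3, "y": 0, "z": 0, "rx": 0, "ry": 0, "rz": 0, "grip": 213},
])

```text
time_s: 16.72
eef_pos: [0.5165, 0.002, 0.1817]
ee_rot: [3.142, 0.0, 1.464]
wrist_force: [0.5, -1.6, -0.3]
grip_width: 0.0143
```

```bash
python3 st.py; python3 look.py 15
```

```text
16.72 lane [-62.7   0.5] z 181.7 dyaw -0.0001 Fx -1.6 Fy -0.6 Fz -0.3 w 14.3
16.7167 [0.5165 0.002  0.1817] [3.1415 0.     1.4636] [ 0.48 -1.63 -0.3 ] 0.014301109492103396
```

View pics/w15.png

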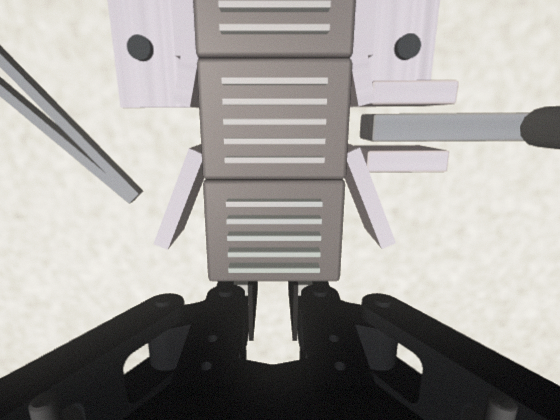

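Request:
arm_command([
  {"x": 3, "y": 0, "z": 0, "rx": 0, "ry": 0, "rz": 0, "grip": 213},
  {"x": 3, "y": 0, "z": 0, "rx": 0, "ry": 0, "rz": 0, "grip": 213},
  {"x": 3, "y": 0, "z": 0, "rx": 0, "ry": 0, "rz": 0, "grip": 213},
  {"x": 3, "y": 0, "z": 0, "rx": 0, "ry": 0, "rz": 0, "grip": 213},
  {"x": 3, "y": 0, "z": 0, "rx": 0, "ry": 0, "rz": 0, "grip": 213},
  {"x": 3, "y": 0, "z": 0, "rx": 0, "ry": 0, "rz": 0, "grip": 213},
  {"x": 3, "y": 0, "z": 0, "rx": 0, "ry": 0, "rz": 0, "grip": 213},
  {"x": 3, "y": 0, "z": 0, "rx": 0, "ry": 0, "rz": 0, "grip": 213},
  {"x": 3, "y": 0, "z": 0, "rx": 0, "ry": 0, "rz": 0, "grip": 213},
  {"x": 3, "y": 0, "z": 0, "rx": 0, "ry": 0, "rz": 0, "grip": 213},
])

```text
time_s: 17.6
eef_pos: [0.5197, 0.0318, 0.1817]
ee_rot: [3.141, 0.0, 1.464]
wrist_force: [0.6, -1.6, -0.2]
grip_width: 0.014
```

Request:
arm_command([
  {"x": 3, "y": 0, "z": 0, "rx": 0, "ry": 0, "rz": 0, "grip": 213},
  {"x": 3, "y": 0, "z": 0, "rx": 0, "ry": 0, "rz": 0, "grip": 213},
  {"x": 3, "y": 0, "z": 0, "rx": 0, "ry": 0, "rz": 0, "grip": 213},
  {"x": 3, "y": 0, "z": 0, "rx": 0, "ry": 0, "rz": 0, "grip": 213},
  {"x": 3, "y": 0, "z": 0, "rx": 0, "ry": 0, "rz": 0, "grip": 213},
  {"x": 2, "y": 0, "z": 0, "rx": 0, "ry": 0, "rz": 0, "grip": 213},
  {"x": 1.5, "y": 0, "z": 0, "rx": 0, "ry": 0, "rz": 0, "grip": 213},
  {"x": 1, "y": 0, "z": 0, "rx": 0, "ry": 0, "rz": 0, "grip": 213},
  {"x": 1, "y": 0, "z": 0, "rx": 0, "ry": 0, "rz": 0, "grip": 213},
])

```text
time_s: 18.35
eef_pos: [0.5219, 0.052, 0.1817]
ee_rot: [3.142, 0.0, 1.464]
wrist_force: [-0.2, -2.2, 0.6]
grip_width: 0.0139
```

```bash
python3 st.py; python3 look.py 16
```

```text
18.35 lane [-12.4   0.5] z 181.7 dyaw 0.0 Fx -2.2 Fy -0.1 Fz 0.6 w 13.9
18.35 [0.5219 0.052  0.1817] [3.1415e+00 1.0000e-04 1.4637e+00] [-0.18 -2.2   0.59] 0.013891614711776575
```

View pics/w16.png

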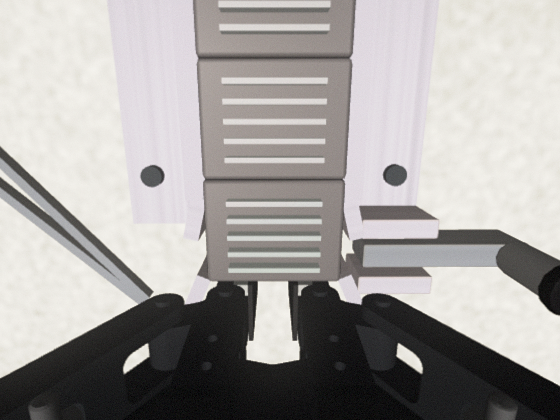

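Request:
arm_command([
  {"x": 1, "y": 0, "z": 0, "rx": 0, "ry": 0, "rz": 0, "grip": 213},
  {"x": 1, "y": 0, "z": 0, "rx": 0, "ry": 0, "rz": 0, "grip": 213},
  {"x": 1, "y": 0, "z": 0, "rx": 0, "ry": 0, "rz": 0, "grip": 213},
  {"x": 1, "y": 0, "z": 0, "rx": 0, "ry": 0, "rz": 0, "grip": 213},
  {"x": 1, "y": 0, "z": 0, "rx": 0, "ry": 0, "rz": 0, "grip": 213},
  {"x": 1, "y": 0, "z": 0, "rx": 0, "ry": 0, "rz": 0, "grip": 213},
  {"x": 1, "y": 0, "z": 0, "rx": 0, "ry": 0, "rz": 0, "grip": 213},
  {"x": 1, "y": 0, "z": 0, "rx": 0, "ry": 0, "rz": 0, "grip": 213},
  {"x": 1, "y": 0, "z": 0, "rx": 0, "ry": 0, "rz": 0, "grip": 213},
  {"x": 1, "y": 0, "z": 0, "rx": 0, "ry": 0, "rz": 0, "grip": 213},
])

```text
time_s: 19.23
eef_pos: [0.5229, 0.062, 0.1817]
ee_rot: [-3.142, 0.0, 1.464]
wrist_force: [0.1, -1.9, 1.7]
grip_width: 0.014
```

Request:
arm_command([
  {"x": 1, "y": 0, "z": 0, "rx": 0, "ry": 0, "rz": 0, "grip": 213},
  {"x": 1, "y": 0, "z": 0, "rx": 0, "ry": 0, "rz": 0, "grip": 213},
  {"x": 1, "y": 0, "z": 0, "rx": 0, "ry": 0, "rz": 0, "grip": 213},
  {"x": 0.5, "y": 0, "z": 0, "rx": 0, "ry": 0, "rz": 0, "grip": 213},
])

```text
time_s: 19.57
eef_pos: [0.5233, 0.0655, 0.1817]
ee_rot: [3.142, 0.0, 1.464]
wrist_force: [-0.4, -2.5, 1.2]
grip_width: 0.0139
```

```bash
python3 st.py; python3 look.py 17;  python3 - <<'E'
from h import *
cv2.imwrite("pics/side17.png",capture("side")[:,:,::-1]); crop("pics/side17.png","pics/side17c.png",140,200,160,160,4)
cv2.imwrite("pics/top17.png",capture("top")[:,:,::-1]); crop("pics/top17.png","pics/top17c.png",145,140,130,100,6)
E
```

```text
19.57 lane [1.1 0.5] z 181.7 dyaw 0.0 Fx -2.5 Fy 0.1 Fz 1.2 w 13.9
19.5667 [0.5233 0.0655 0.1817] [3.1415 0.     1.4638] [-0.4 -2.5  1.2] 0.013926190476409117
```

View pics/side17c.png

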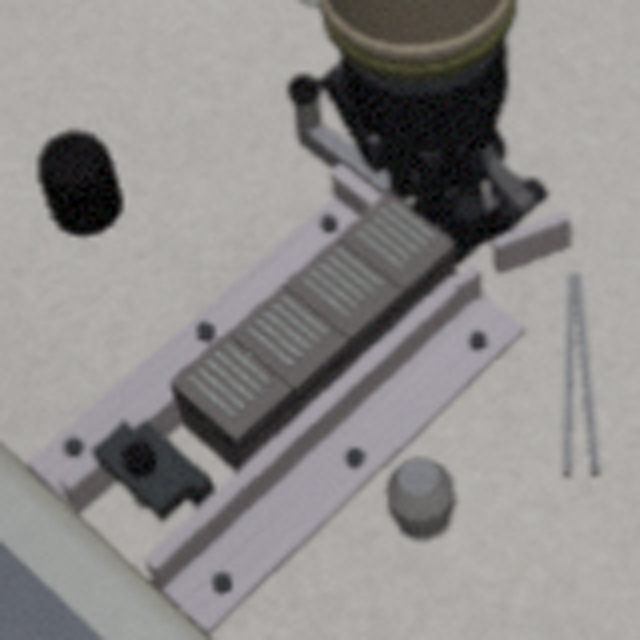

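View pics/top17c.png

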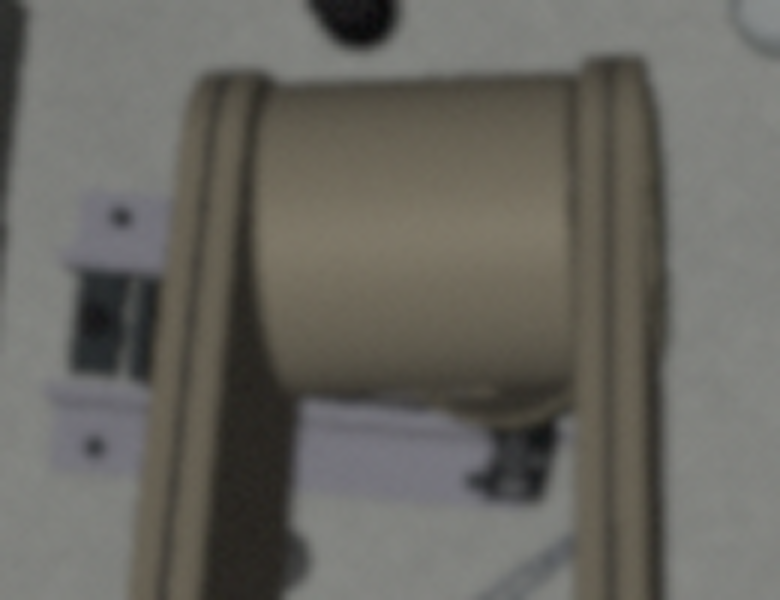

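Request:
arm_command([
  {"x": 1, "y": 0, "z": 0, "rx": 0, "ry": 0, "rz": 0, "grip": 213},
  {"x": 1, "y": 0, "z": 0, "rx": 0, "ry": 0, "rz": 0, "grip": 213},
  {"x": 1, "y": 0, "z": 0, "rx": 0, "ry": 0, "rz": 0, "grip": 213},
  {"x": 0.5, "y": 0, "z": 0, "rx": 0, "ry": 0, "rz": 0, "grip": 213},
])

```text
time_s: 20.05
eef_pos: [0.5237, 0.0689, 0.1817]
ee_rot: [-3.142, -0.0, 1.464]
wrist_force: [-0.8, -2.3, 0.9]
grip_width: 0.0138
```

Request:
arm_command([
  {"x": 0.5, "y": 0, "z": 0, "rx": 0, "ry": 0, "rz": 0, "grip": 213},
  {"x": 0.5, "y": 0, "z": 0, "rx": 0, "ry": 0, "rz": 0, "grip": 213},
  {"x": 0.5, "y": 0, "z": 0, "rx": 0, "ry": 0, "rz": 0, "grip": 213},
  {"x": 0.5, "y": 0, "z": 0, "rx": 0, "ry": 0, "rz": 0, "grip": 213},
])

```text
time_s: 20.38
eef_pos: [0.5238, 0.0708, 0.1816]
ee_rot: [-3.141, -0.0, 1.464]
wrist_force: [-0.6, -1.5, 0.6]
grip_width: 0.0141
```

Request:
arm_command([
  {"x": 0.5, "y": 0, "z": 0, "rx": 0, "ry": 0, "rz": 0, "grip": 213},
  {"x": 0.5, "y": 0, "z": 0, "rx": 0, "ry": 0, "rz": 0, "grip": 213},
  {"x": 0.5, "y": 0, "z": 0, "rx": 0, "ry": 0, "rz": 0, "grip": 213},
])

```text
time_s: 20.63
eef_pos: [0.524, 0.0723, 0.1816]
ee_rot: [-3.141, -0.0, 1.464]
wrist_force: [0.5, -1.6, -0.1]
grip_width: 0.014
```

```bash
python3 st.py
```

```text
20.63 lane [8.1 0.5] z 181.6 dyaw -0.0001 Fx -1.6 Fy -0.6 Fz -0.1 w 14.0
```

Request:
arm_command([
  {"x": 0.5, "y": 0, "z": 0, "rx": 0, "ry": 0, "rz": 0, "grip": 213},
  {"x": 0.5, "y": 0, "z": 0, "rx": 0, "ry": 0, "rz": 0, "grip": 213},
  {"x": 0.5, "y": 0, "z": 0, "rx": 0, "ry": 0, "rz": 0, "grip": 213},
])

```text
time_s: 20.88
eef_pos: [0.5242, 0.0738, 0.1816]
ee_rot: [-3.141, -0.0, 1.464]
wrist_force: [-0.1, -2.6, 0.1]
grip_width: 0.014
```

Request:
arm_command([
  {"x": 0.4, "y": 0, "z": 0, "rx": 0, "ry": 0, "rz": 0, "grip": 213},
  {"x": 0.4, "y": 0, "z": 0, "rx": 0, "ry": 0, "rz": 0, "grip": 213},
  {"x": 0.4, "y": 0, "z": 0, "rx": 0, "ry": 0, "rz": 0, "grip": 213},
])

```text
time_s: 21.13
eef_pos: [0.5243, 0.075, 0.1816]
ee_rot: [-3.141, -0.0, 1.464]
wrist_force: [-0.2, -1.1, 0.1]
grip_width: 0.014
```

Request:
arm_command([
  {"x": 0.4, "y": 0, "z": 0, "rx": 0, "ry": 0, "rz": 0, "grip": 213},
  {"x": 0.4, "y": 0, "z": 0, "rx": 0, "ry": 0, "rz": 0, "grip": 213},
  {"x": 0.4, "y": 0, "z": 0, "rx": 0, "ry": 0, "rz": 0, "grip": 213},
])

```text
time_s: 21.38
eef_pos: [0.5244, 0.0762, 0.1816]
ee_rot: [-3.141, -0.0, 1.464]
wrist_force: [-0.5, -1.5, -1.2]
grip_width: 0.0139
```

Request:
arm_command([
  {"x": 0.4, "y": 0, "z": 0, "rx": 0, "ry": 0, "rz": 0, "grip": 213},
  {"x": 0.4, "y": 0, "z": 0, "rx": 0, "ry": 0, "rz": 0, "grip": 213},
  {"x": 0.4, "y": 0, "z": 0, "rx": 0, "ry": 0, "rz": 0, "grip": 213},
])

```text
time_s: 21.63
eef_pos: [0.5246, 0.0774, 0.1817]
ee_rot: [-3.142, -0.0, 1.464]
wrist_force: [-0.7, -1.2, -0.2]
grip_width: 0.0138
```

Request:
arm_command([
  {"x": 0.4, "y": 0, "z": 0, "rx": 0, "ry": 0, "rz": 0, "grip": 213},
  {"x": 0.4, "y": 0, "z": 0, "rx": 0, "ry": 0, "rz": 0, "grip": 213},
  {"x": 0.4, "y": 0, "z": 0, "rx": 0, "ry": 0, "rz": 0, "grip": 213},
])

```text
time_s: 21.88
eef_pos: [0.5247, 0.0786, 0.1817]
ee_rot: [-3.142, 0.0, 1.464]
wrist_force: [-0.5, -1.5, -0.8]
grip_width: 0.0142
```

Request:
arm_command([
  {"x": 0.4, "y": 0, "z": 0, "rx": 0, "ry": 0, "rz": 0, "grip": 213},
  {"x": 0.4, "y": 0, "z": 0, "rx": 0, "ry": 0, "rz": 0, "grip": 213},
  {"x": 0.4, "y": 0, "z": 0, "rx": 0, "ry": 0, "rz": 0, "grip": 213},
])

```text
time_s: 22.13
eef_pos: [0.5248, 0.0798, 0.1817]
ee_rot: [-3.142, 0.0, 1.464]
wrist_force: [-0.0, -1.0, -0.0]
grip_width: 0.0144
```

Request:
arm_command([
  {"x": 0.4, "y": 0, "z": 0, "rx": 0, "ry": 0, "rz": 0, "grip": 213},
  {"x": 0.4, "y": 0, "z": 0, "rx": 0, "ry": 0, "rz": 0, "grip": 213},
  {"x": 0.4, "y": 0, "z": 0, "rx": 0, "ry": 0, "rz": 0, "grip": 213},
])

```text
time_s: 22.38
eef_pos: [0.525, 0.081, 0.1817]
ee_rot: [3.142, -0.0, 1.464]
wrist_force: [-0.2, -1.0, -0.9]
grip_width: 0.0143
```

Request:
arm_command([
  {"x": 0.4, "y": 0, "z": 0, "rx": 0, "ry": 0, "rz": 0, "grip": 213},
  {"x": 0.4, "y": 0, "z": 0, "rx": 0, "ry": 0, "rz": 0, "grip": 213},
  {"x": 0.4, "y": 0, "z": 0, "rx": 0, "ry": 0, "rz": 0, "grip": 213},
])

```text
time_s: 22.63
eef_pos: [0.5251, 0.0821, 0.1817]
ee_rot: [-3.141, 0.0, 1.464]
wrist_force: [-0.3, -0.5, -1.8]
grip_width: 0.0141
```

```bash
python3 st.py; python3 look.py 18;  python3 - <<'E'
from h import *
cv2.imwrite("pics/side18.png",capture("side")[:,:,::-1]); crop("pics/side18.png","pics/side18c.png",140,200,160,160,4)
E
```

```text
22.63 lane [17.9  0.5] z 181.7 dyaw -0.0001 Fx -0.5 Fy 0.2 Fz -1.8 w 14.1
22.6333 [0.5251 0.0821 0.1817] [-3.1415  0.      1.4636] [-0.3  -0.46 -1.77] 0.014119906453025072
```

View pics/side18c.png

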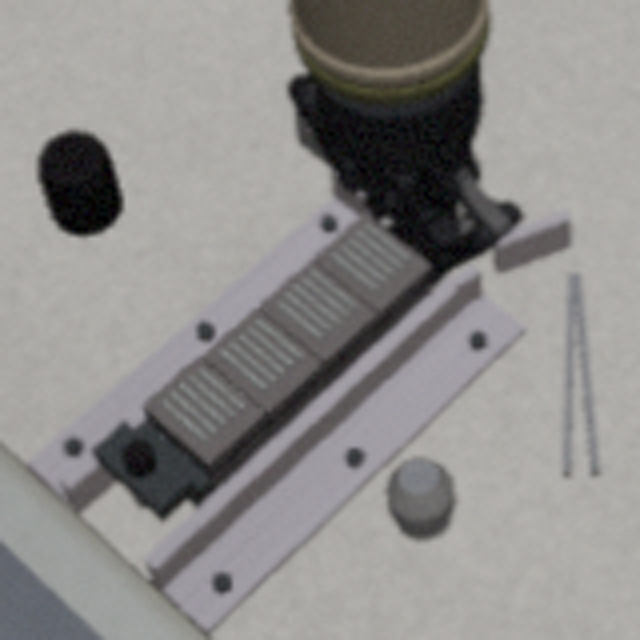

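View pics/w18.png

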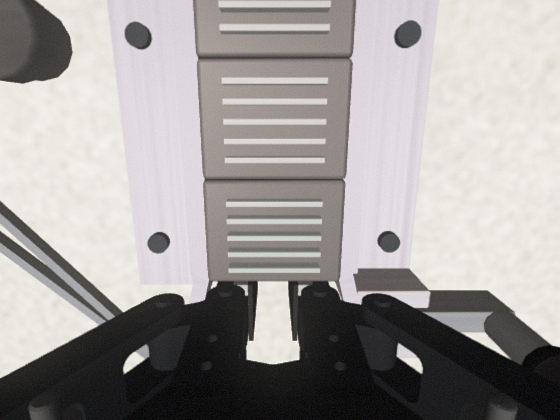

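Request:
arm_command([
  {"x": 0.3, "y": 0, "z": 0, "rx": 0, "ry": 0, "rz": 0, "grip": 213},
  {"x": 0.3, "y": 0, "z": 0, "rx": 0, "ry": 0, "rz": 0, "grip": 213},
  {"x": 0.3, "y": 0, "z": 0, "rx": 0, "ry": 0, "rz": 0, "grip": 213},
])

```text
time_s: 22.98
eef_pos: [0.5252, 0.083, 0.1817]
ee_rot: [3.142, -0.0, 1.464]
wrist_force: [0.3, -1.6, -0.2]
grip_width: 0.014
```

Request:
arm_command([
  {"x": 0.3, "y": 0, "z": 0, "rx": 0, "ry": 0, "rz": 0, "grip": 213},
  {"x": 0.3, "y": 0, "z": 0, "rx": 0, "ry": 0, "rz": 0, "grip": 213},
  {"x": 0.3, "y": 0, "z": 0, "rx": 0, "ry": 0, "rz": 0, "grip": 213},
])

```text
time_s: 23.23
eef_pos: [0.5253, 0.0836, 0.1817]
ee_rot: [3.141, 0.001, 1.464]
wrist_force: [0.4, -5.8, 0.5]
grip_width: 0.014
```

Request:
arm_command([
  {"x": 0.2, "y": 0, "z": 0, "rx": 0, "ry": 0, "rz": 0, "grip": 213},
  {"x": 0.2, "y": 0, "z": 0, "rx": 0, "ry": 0, "rz": 0, "grip": 213},
])

```text
time_s: 23.4
eef_pos: [0.5254, 0.0838, 0.1817]
ee_rot: [3.141, 0.001, 1.464]
wrist_force: [-0.4, -6.2, 0.3]
grip_width: 0.0141
```

Request:
arm_command([
  {"x": 0.2, "y": 0, "z": 0, "rx": 0, "ry": 0, "rz": 0, "grip": 213},
  {"x": 0.2, "y": 0, "z": 0, "rx": 0, "ry": 0, "rz": 0, "grip": 213},
  {"x": 0.2, "y": 0, "z": 0, "rx": 0, "ry": 0, "rz": 0, "grip": 213},
])

```text
time_s: 23.65
eef_pos: [0.5255, 0.084, 0.1818]
ee_rot: [3.141, 0.002, 1.464]
wrist_force: [-0.3, -9.4, 0.9]
grip_width: 0.0143
```

Request:
arm_command([
  {"x": 0.2, "y": 0, "z": 0, "rx": 0, "ry": 0, "rz": 0, "grip": 213},
  {"x": 0.2, "y": 0, "z": 0, "rx": 0, "ry": 0, "rz": 0, "grip": 213},
  {"x": 0.2, "y": 0, "z": 0, "rx": 0, "ry": 0, "rz": 0, "grip": 213},
])

```text
time_s: 23.9
eef_pos: [0.5256, 0.0843, 0.1818]
ee_rot: [3.141, 0.002, 1.463]
wrist_force: [-0.1, -11.4, 0.8]
grip_width: 0.0141
```

Request:
arm_command([
  {"x": 0.2, "y": 0, "z": 0, "rx": 0, "ry": 0, "rz": 0, "grip": 213},
  {"x": 0.2, "y": 0, "z": 0, "rx": 0, "ry": 0, "rz": 0, "grip": 213},
  {"x": 0.2, "y": 0, "z": 0, "rx": 0, "ry": 0, "rz": 0, "grip": 213},
  {"x": 0.1, "y": 0, "z": 0, "rx": 0, "ry": 0, "rz": 0, "grip": 213},
])

```text
time_s: 24.23
eef_pos: [0.5256, 0.0847, 0.1818]
ee_rot: [3.141, 0.003, 1.463]
wrist_force: [-1.0, -13.4, 0.3]
grip_width: 0.0141
```

Request:
arm_command([
  {"x": 0.2, "y": 0, "z": 0, "rx": 0, "ry": 0, "rz": 0, "grip": 213},
  {"x": 0.2, "y": 0, "z": 0, "rx": 0, "ry": 0, "rz": 0, "grip": 213},
  {"x": 0.1, "y": 0, "z": 0, "rx": 0, "ry": 0, "rz": 0, "grip": 213},
  {"x": 0, "y": 0, "z": 0, "rx": 0, "ry": 0, "rz": 0, "grip": 213},
])

```text
time_s: 24.57
eef_pos: [0.5257, 0.0849, 0.1818]
ee_rot: [3.141, 0.004, 1.463]
wrist_force: [-1.0, -16.0, 2.3]
grip_width: 0.0141
```

Request:
arm_command([
  {"x": 0, "y": 0, "z": 0, "rx": 0, "ry": 0, "rz": 0, "grip": 213},
  {"x": 0, "y": 0, "z": 0, "rx": 0, "ry": 0, "rz": 0, "grip": 213},
  {"x": 0, "y": 0, "z": 0, "rx": 0, "ry": 0, "rz": 0, "grip": 213},
  {"x": 0, "y": 0, "z": 0, "rx": 0, "ry": 0, "rz": 0, "grip": 213},
  {"x": 0, "y": 0, "z": 0, "rx": 0, "ry": 0, "rz": 0, "grip": 213},
])

```text
time_s: 24.98
eef_pos: [0.5257, 0.0849, 0.1818]
ee_rot: [3.141, 0.004, 1.463]
wrist_force: [-0.3, -14.1, 2.0]
grip_width: 0.0142
```

```bash
python3 st.py; python3 look.py 19;python3 - <<'E'
from h import *
cv2.imwrite("pics/side19.png",capture("side")[:,:,::-1]); crop("pics/side19.png","pics/side19c.png",140,200,160,160,4)
E
```

```text
24.98 lane [20.7  0.2] z 181.8 dyaw -0.0004 Fx -14.0 Fy -1.2 Fz 2.0 w 14.2
24.9833 [0.5257 0.0849 0.1818] [3.1414 0.0035 1.4634] [ -0.28 -14.08   1.98] 0.014208859149579232
```

View pics/side19c.png

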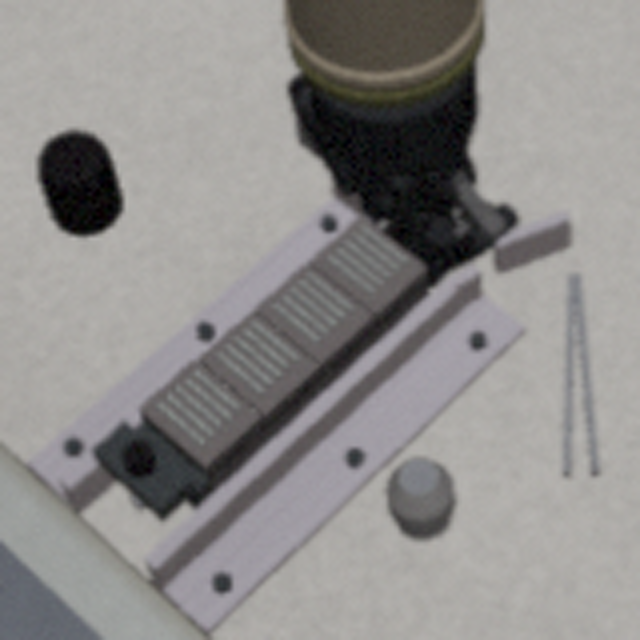

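View pics/w19.png

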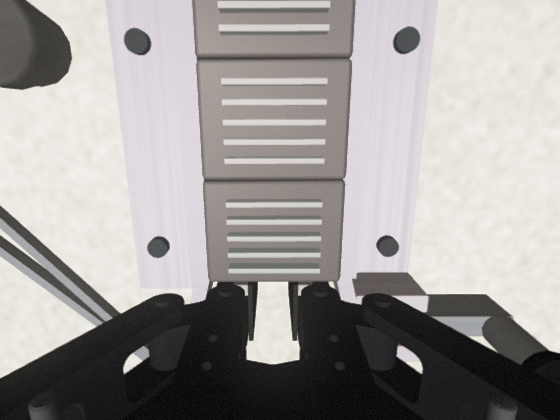

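Request:
arm_command([
  {"x": 0.15, "y": 0, "z": 0, "rx": 0, "ry": 0, "rz": 0, "grip": 213},
  {"x": 0, "y": 0, "z": 0, "rx": 0, "ry": 0, "rz": 0, "grip": 213},
  {"x": 0, "y": 0, "z": 0, "rx": 0, "ry": 0, "rz": 0, "grip": 213},
  {"x": 0, "y": 0, "z": 0, "rx": 0, "ry": 0, "rz": 0, "grip": 213},
  {"x": 0, "y": 0, "z": 0, "rx": 0, "ry": 0, "rz": 0, "grip": 213},
  {"x": 0, "y": 0, "z": 0, "rx": 0, "ry": 0, "rz": 0, "grip": 213},
])

```text
time_s: 25.58
eef_pos: [0.5257, 0.085, 0.1818]
ee_rot: [3.141, 0.004, 1.463]
wrist_force: [-0.2, -16.4, 0.3]
grip_width: 0.0142
```

Request:
arm_command([
  {"x": 0, "y": 0, "z": 0, "rx": 0, "ry": 0, "rz": 0, "grip": 213},
  {"x": 0, "y": 0, "z": 0, "rx": 0, "ry": 0, "rz": 0, "grip": 213},
])

```text
time_s: 25.75
eef_pos: [0.5257, 0.0849, 0.1818]
ee_rot: [3.141, 0.004, 1.463]
wrist_force: [-0.4, -16.3, 2.1]
grip_width: 0.0142
```

Request:
arm_command([
  {"x": -0.4, "y": 0, "z": 0, "rx": 0, "ry": 0, "rz": 0, "grip": 213},
  {"x": -0.4, "y": 0, "z": 0, "rx": 0, "ry": 0, "rz": 0, "grip": 213},
  {"x": -0.4, "y": 0, "z": 0, "rx": 0, "ry": 0, "rz": 0, "grip": 213},
  {"x": -0.4, "y": 0, "z": 0, "rx": 0, "ry": 0, "rz": 0, "grip": 213},
  {"x": -0.4, "y": 0, "z": 0, "rx": 0, "ry": 0, "rz": 0, "grip": 213},
  {"x": -0.4, "y": 0, "z": 0, "rx": 0, "ry": 0, "rz": 0, "grip": 213},
  {"x": -0.4, "y": 0, "z": 0, "rx": 0, "ry": 0, "rz": 0, "grip": 213},
  {"x": -0.4, "y": 0, "z": 0, "rx": 0, "ry": 0, "rz": 0, "grip": 213},
  {"x": -0.5, "y": 0, "z": 0, "rx": 0, "ry": 0, "rz": 0, "grip": 213},
  {"x": -0.5, "y": 0, "z": 0, "rx": 0, "ry": 0, "rz": 0, "grip": 213},
])

```text
time_s: 26.58
eef_pos: [0.5252, 0.083, 0.1818]
ee_rot: [3.141, -0.001, 1.464]
wrist_force: [0.3, 0.8, 1.5]
grip_width: 0.014
```

```bash
python3 st.py
```

```text
26.58 lane [18.7  0.5] z 181.8 dyaw -0.0001 Fx 0.8 Fy -0.2 Fz 1.5 w 14.0
```

Request:
arm_command([
  {"x": -1, "y": 0, "z": 0, "rx": 0, "ry": 0, "rz": 0, "grip": 213},
  {"x": -2, "y": 0, "z": 0, "rx": 0, "ry": 0, "rz": 0, "grip": 213},
  {"x": -4, "y": 0, "z": 0, "rx": 0, "ry": 0, "rz": 0, "grip": 213},
  {"x": -4, "y": 0, "z": 0, "rx": 0, "ry": 0, "rz": 0, "grip": 213},
  {"x": 0, "y": 0, "z": -10, "rx": 0, "ry": 0, "rz": 0, "grip": 213},
  {"x": 0, "y": 0, "z": -25, "rx": 0, "ry": 0, "rz": 0, "grip": 213},
  {"x": 0, "y": 0, "z": -30, "rx": 0, "ry": 0, "rz": 0, "grip": 213},
  {"x": 0, "y": 0, "z": -30, "rx": 0, "ry": 0, "rz": 0, "grip": 213},
  {"x": 0, "y": 0, "z": -15, "rx": 0, "ry": 0, "rz": 0, "grip": 213},
  {"x": 0, "y": 0, "z": 0, "rx": 0, "ry": 0, "rz": 0, "grip": 213},
])

```text
time_s: 27.42
eef_pos: [0.5258, 0.0717, 0.2977]
ee_rot: [3.133, -0.001, 1.464]
wrist_force: [1.2, -0.8, 0.7]
grip_width: 0.0144
```

```bash
python3 st.py;python3 look.py 20
```

```text
27.42 lane [ 7.7 -1.4] z 297.7 dyaw -0.0002 Fx -0.6 Fy -1.2 Fz 0.7 w 14.4
27.4167 [0.5258 0.0717 0.2977] [ 3.1330e+00 -1.4000e-03  1.4635e+00] [ 1.17 -0.76  0.73] 0.01437918147413374
```

View pics/w20.png

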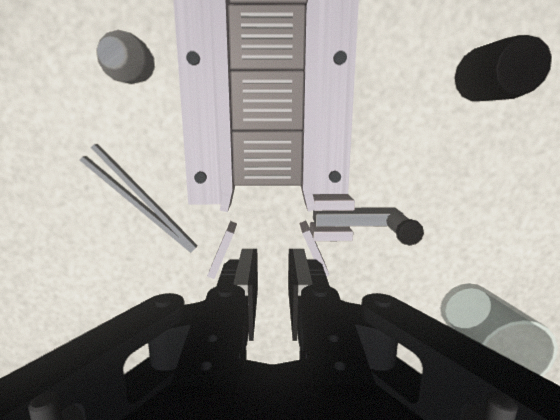

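Request:
arm_command([
  {"x": -1, "y": 14, "z": 0, "rx": 0, "ry": 0, "rz": 0, "grip": 106},
  {"x": -2, "y": 24, "z": 0, "rx": 0, "ry": 0, "rz": 0, "grip": 106},
  {"x": -2, "y": 24, "z": 0, "rx": 0, "ry": 0, "rz": 0, "grip": 106},
  {"x": -1, "y": 20, "z": 0, "rx": 0, "ry": 0, "rz": 0, "grip": 106},
  {"x": -1, "y": 10, "z": 0, "rx": 0, "ry": 0, "rz": 0, "grip": 106},
  {"x": 0, "y": 4, "z": 0, "rx": 0, "ry": 0, "rz": 0, "grip": 106},
  {"x": 0, "y": 0, "z": 0, "rx": 0, "ry": 0, "rz": 0, "grip": 106},
  {"x": 0, "y": 0, "z": 0, "rx": 0, "ry": 0, "rz": 0, "grip": 106},
  {"x": 0, "y": 0, "z": 0, "rx": 0, "ry": 0, "rz": 0, "grip": 106},
])

```text
time_s: 28.22
eef_pos: [0.6179, 0.0547, 0.2911]
ee_rot: [-3.14, 0.0, 1.464]
wrist_force: [-0.6, 0.3, 0.0]
grip_width: 0.0498
```

```bash
python3 st.py;python3 look.py 21
```

```text
28.22 lane [  0.6 -94.7] z 291.1 dyaw 0.0001 Fx 0.2 Fy 0.7 Fz 0.0 w 49.8
28.2167 [0.6179 0.0547 0.2911] [-3.1401  0.      1.4638] [-0.63  0.25  0.03] 0.0497991732312558
```

View pics/w21.png

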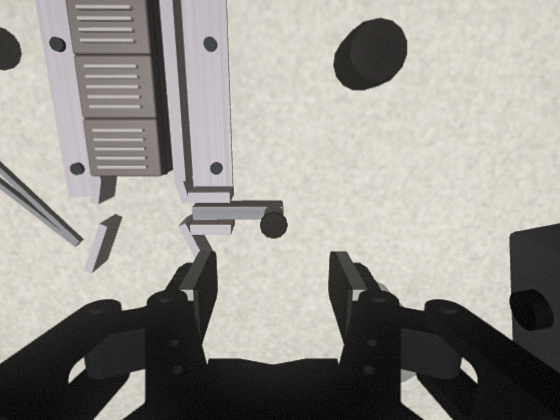

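Run:
```python
from fit import *
p=np.load("lane.npy");c1,_=pickle.load(open("pics/w21.pkl","rb"))
print(lane(p,px2w("wrist",(273.5,223.5),.055,c1)[:2]*1000))
# where grasp point would project at z
```

```text
[[  1.53349112 -95.12985793]]
```

Descend to z ≈ 0.203 (88 mm) in two stages, checking.

Request:
arm_command([
  {"x": 0, "y": 0, "z": 15, "rx": 0, "ry": 0, "rz": 0, "grip": 106},
  {"x": 0, "y": 0, "z": 22, "rx": 0, "ry": 0, "rz": 0, "grip": 106},
  {"x": 0, "y": 0, "z": 16, "rx": 0, "ry": 0, "rz": 0, "grip": 106},
  {"x": 0, "y": 0.5, "z": 6, "rx": 0, "ry": 0, "rz": 0, "grip": 106},
  {"x": 0, "y": 0, "z": 0, "rx": 0, "ry": 0, "rz": 0, "grip": 106},
  {"x": 0, "y": 0, "z": 0, "rx": 0, "ry": 0, "rz": 0, "grip": 106},
])

```text
time_s: 28.77
eef_pos: [0.6191, 0.0545, 0.2331]
ee_rot: [-3.141, -0.0, 1.464]
wrist_force: [-0.2, -0.3, 0.3]
grip_width: 0.0499
```

```bash
python3 st.py;python3 look.py 22
```

```text
28.77 lane [  0.5 -95.9] z 233.1 dyaw 0.0 Fx -0.3 Fy 0.2 Fz 0.3 w 49.9
28.7667 [0.6191 0.0545 0.2331] [-3.1414 -0.      1.4638] [-0.18 -0.29  0.3 ] 0.049914953081353394
```

View pics/w22.png

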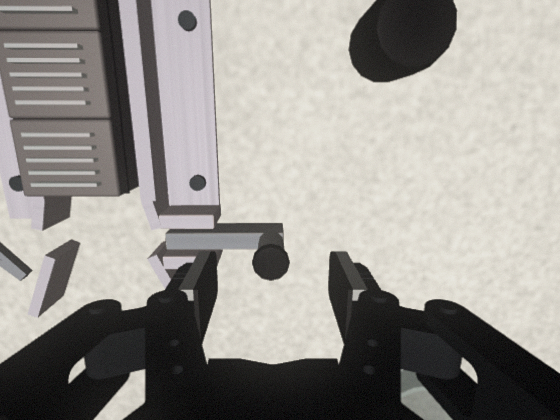

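Request:
arm_command([
  {"x": 0, "y": 0, "z": 9, "rx": 0, "ry": 0, "rz": 0, "grip": 106},
  {"x": 0, "y": 0, "z": 10, "rx": 0, "ry": 0, "rz": 0, "grip": 106},
  {"x": 0, "y": 0, "z": 6, "rx": 0, "ry": 0, "rz": 0, "grip": 106},
  {"x": 0, "y": 0, "z": 3, "rx": 0, "ry": 0, "rz": 0, "grip": 106},
  {"x": 0, "y": 0, "z": 0, "rx": 0, "ry": 0, "rz": 0, "grip": 106},
  {"x": 0, "y": 0, "z": 0, "rx": 0, "ry": 0, "rz": 0, "grip": 106},
])

```text
time_s: 29.32
eef_pos: [0.619, 0.0544, 0.2042]
ee_rot: [-3.141, 0.0, 1.464]
wrist_force: [-0.3, -0.5, 0.3]
grip_width: 0.0498
```

```bash
python3 st.py;python3 look.py 23
python3 - <<'E'
from h import *
cv2.imwrite("pics/side23.png",capture("side")[:,:,::-1]); crop("pics/side23.png","pics/side23c.png",140,180,160,160,4)
E
```

```text
29.32 lane [  0.4 -95.8] z 204.2 dyaw -0.0001 Fx -0.5 Fy 0.2 Fz 0.3 w 49.8
29.3167 [0.619  0.0544 0.2042] [-3.1407e+00  1.0000e-04  1.4636e+00] [-0.25 -0.5   0.34] 0.04983650188472241
```

View pics/w23.png

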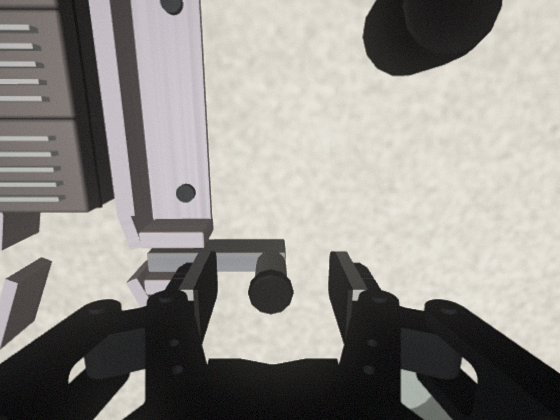

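View pics/side23c.png

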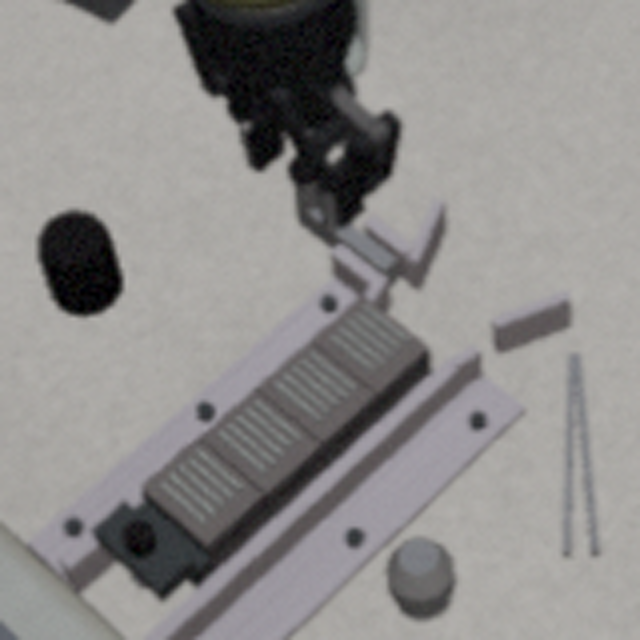

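Request:
arm_command([
  {"x": 0, "y": 0, "z": 0, "rx": 0, "ry": 0, "rz": 0, "grip": 160},
  {"x": 0, "y": 0, "z": 0, "rx": 0, "ry": 0, "rz": 0, "grip": 195},
  {"x": 0, "y": 0, "z": 0, "rx": 0, "ry": 0, "rz": 0, "grip": 225},
  {"x": 0, "y": 0, "z": 0, "rx": 0, "ry": 0, "rz": 0, "grip": 225},
  {"x": 0, "y": 0, "z": 0, "rx": 0, "ry": 0, "rz": 0, "grip": 225},
  {"x": 0, "y": 0, "z": 0, "rx": 0, "ry": 0, "rz": 0, "grip": 225},
], grip_force=20)

```text
time_s: 29.92
eef_pos: [0.6186, 0.0546, 0.2051]
ee_rot: [-3.14, 0.0, 1.464]
wrist_force: [-7.0, 0.9, 6.2]
grip_width: 0.0167
```

```bash
python3 st.py;python3 look.py 24
```

```text
29.92 lane [  0.5 -95.5] z 205.1 dyaw 0.0 Fx 0.1 Fy 7.0 Fz 6.2 w 16.7
29.9167 [0.6186 0.0546 0.2051] [-3.1397e+00  1.0000e-04  1.4638e+00] [-6.95  0.9   6.19] 0.01667572374403594
```

View pics/w24.png

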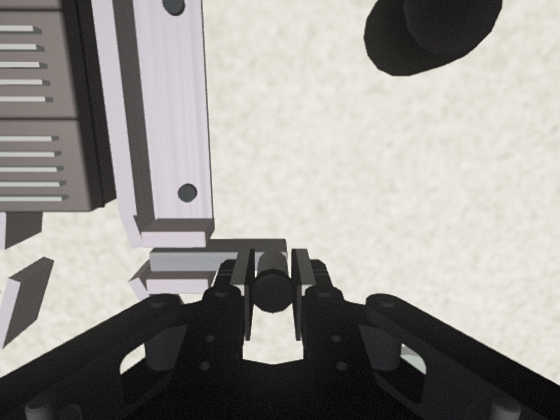

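Request:
arm_command([
  {"x": 0, "y": -1, "z": 0, "rx": 0, "ry": 0, "rz": 0, "grip": 225},
  {"x": 0, "y": -2, "z": 0, "rx": 0, "ry": 0, "rz": 0, "grip": 225},
  {"x": 0, "y": -2, "z": 0, "rx": 0, "ry": 0, "rz": 0, "grip": 225},
  {"x": 0, "y": -2, "z": 0, "rx": 0, "ry": 0, "rz": 0, "grip": 225},
  {"x": 0, "y": -2, "z": 0, "rx": 0, "ry": 0, "rz": 0, "grip": 225},
])

```text
time_s: 30.38
eef_pos: [0.6104, 0.0554, 0.2052]
ee_rot: [3.14, -0.0, 1.464]
wrist_force: [1.6, -0.0, 1.5]
grip_width: 0.0167
```

```bash
python3 st.py
```

```text
30.38 lane [  0.4 -87.2] z 205.2 dyaw -0.0001 Fx 0.1 Fy -1.6 Fz 1.5 w 16.7
```

Request:
arm_command([
  {"x": 0, "y": -2, "z": 0, "rx": 0, "ry": 0, "rz": 0, "grip": 225},
  {"x": 0, "y": -2, "z": 0, "rx": 0, "ry": 0, "rz": 0, "grip": 225},
  {"x": 0, "y": -2, "z": 0, "rx": 0, "ry": 0, "rz": 0, "grip": 225},
  {"x": 0, "y": -2, "z": 0, "rx": 0, "ry": 0, "rz": 0, "grip": 225},
  {"x": 0, "y": -2, "z": 0, "rx": 0, "ry": 0, "rz": 0, "grip": 225},
  {"x": 0, "y": -2, "z": 0, "rx": 0, "ry": 0, "rz": 0, "grip": 225},
  {"x": 0, "y": -2, "z": 0, "rx": 0, "ry": 0, "rz": 0, "grip": 225},
  {"x": 0, "y": -2, "z": 0, "rx": 0, "ry": 0, "rz": 0, "grip": 225},
  {"x": 0, "y": -2, "z": 0, "rx": 0, "ry": 0, "rz": 0, "grip": 225},
  {"x": 0, "y": -2, "z": 0, "rx": 0, "ry": 0, "rz": 0, "grip": 225},
])

```text
time_s: 31.22
eef_pos: [0.5904, 0.0575, 0.2051]
ee_rot: [3.141, 0.0, 1.464]
wrist_force: [2.2, -1.3, 4.7]
grip_width: 0.0164
```

```bash
python3 st.py; python3 look.py 25
```

```text
31.22 lane [  0.4 -67.1] z 205.1 dyaw -0.0001 Fx -1.0 Fy -2.3 Fz 4.7 w 16.4
31.2167 [0.5904 0.0575 0.2051] [3.1408 0.     1.4636] [ 2.21 -1.29  4.68] 0.016372351452361857
```

View pics/w25.png

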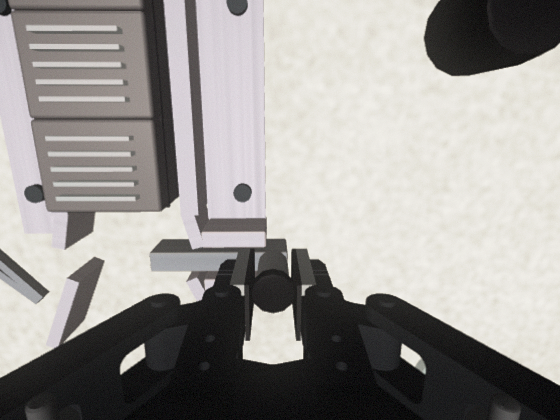

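Request:
arm_command([
  {"x": 0, "y": -2, "z": 0, "rx": 0, "ry": 0, "rz": 0, "grip": 225},
  {"x": 0, "y": -2, "z": 0, "rx": 0, "ry": 0, "rz": 0, "grip": 225},
  {"x": 0, "y": -2, "z": 0, "rx": 0, "ry": 0, "rz": 0, "grip": 225},
  {"x": 0, "y": -2, "z": 0, "rx": 0, "ry": 0, "rz": 0, "grip": 225},
  {"x": 0, "y": -2, "z": 0, "rx": 0, "ry": 0, "rz": 0, "grip": 225},
  {"x": 0, "y": -1, "z": 0, "rx": 0, "ry": 0, "rz": 0, "grip": 225},
  {"x": 0, "y": -1, "z": 0, "rx": 0, "ry": 0, "rz": 0, "grip": 225},
  {"x": 0, "y": -0.5, "z": 0, "rx": 0, "ry": 0, "rz": 0, "grip": 225},
])

```text
time_s: 31.93
eef_pos: [0.5779, 0.0588, 0.2051]
ee_rot: [3.141, 0.0, 1.464]
wrist_force: [1.7, -1.2, 5.6]
grip_width: 0.0165
```

```bash
python3 st.py
```

```text
31.93 lane [  0.4 -54.5] z 205.1 dyaw -0.0 Fx -1.0 Fy -1.9 Fz 5.6 w 16.5
```

Request:
arm_command([
  {"x": 0, "y": -0.5, "z": 0, "rx": 0, "ry": 0, "rz": 0, "grip": 225},
  {"x": 0, "y": -0.5, "z": 0, "rx": 0, "ry": 0, "rz": 0, "grip": 225},
  {"x": 0, "y": -0.5, "z": 0, "rx": 0, "ry": 0, "rz": 0, "grip": 225},
])

```text
time_s: 32.18
eef_pos: [0.5765, 0.059, 0.2051]
ee_rot: [3.141, 0.0, 1.464]
wrist_force: [2.5, -0.7, 5.9]
grip_width: 0.0168
```

```bash
python3 st.py
```

```text
32.18 lane [  0.4 -53.1] z 205.1 dyaw -0.0001 Fx -0.4 Fy -2.5 Fz 5.9 w 16.8
```

Request:
arm_command([
  {"x": 0, "y": -0.5, "z": 0, "rx": 0, "ry": 0, "rz": 0, "grip": 225},
  {"x": 0, "y": -0.5, "z": 0, "rx": 0, "ry": 0, "rz": 0, "grip": 225},
  {"x": 0, "y": -0.5, "z": 0, "rx": 0, "ry": 0, "rz": 0, "grip": 225},
])

```text
time_s: 32.43
eef_pos: [0.575, 0.0591, 0.2051]
ee_rot: [3.141, 0.0, 1.464]
wrist_force: [3.2, -1.6, 5.3]
grip_width: 0.0165
```

```bash
python3 st.py
```

```text
32.43 lane [  0.4 -51.6] z 205.1 dyaw -0.0 Fx -1.2 Fy -3.4 Fz 5.3 w 16.5
```

Request:
arm_command([
  {"x": 0, "y": -0.4, "z": 0, "rx": 0, "ry": 0, "rz": 0, "grip": 225},
  {"x": 0, "y": -0.4, "z": 0, "rx": 0, "ry": 0, "rz": 0, "grip": 225},
  {"x": 0, "y": -0.4, "z": 0, "rx": 0, "ry": 0, "rz": 0, "grip": 225},
])

```text
time_s: 32.68
eef_pos: [0.574, 0.0592, 0.2051]
ee_rot: [3.14, 0.0, 1.464]
wrist_force: [6.2, -2.1, 3.7]
grip_width: 0.0164
```

```bash
python3 st.py
```

```text
32.68 lane [  0.4 -50.6] z 205.1 dyaw -0.0001 Fx -1.4 Fy -6.4 Fz 3.7 w 16.4
```

Request:
arm_command([
  {"x": 0, "y": -0.4, "z": 0, "rx": 0, "ry": 0, "rz": 0, "grip": 225},
  {"x": 0, "y": -0.4, "z": 0, "rx": 0, "ry": 0, "rz": 0, "grip": 225},
  {"x": 0, "y": -0.4, "z": 0, "rx": 0, "ry": 0, "rz": 0, "grip": 225},
])

```text
time_s: 32.93
eef_pos: [0.5735, 0.0592, 0.2052]
ee_rot: [3.138, -0.0, 1.464]
wrist_force: [11.7, -1.7, -1.0]
grip_width: 0.0168
```

```bash
python3 st.py; python3 look.py 26
```

```text
32.93 lane [  0.3 -50.1] z 205.2 dyaw -0.0002 Fx -0.5 Fy -11.9 Fz -1.0 w 16.8
32.9333 [0.5735 0.0592 0.2052] [ 3.1377e+00 -1.0000e-04  1.4635e+00] [11.75 -1.75 -1.04] 0.016776881156925636
```

View pics/w26.png

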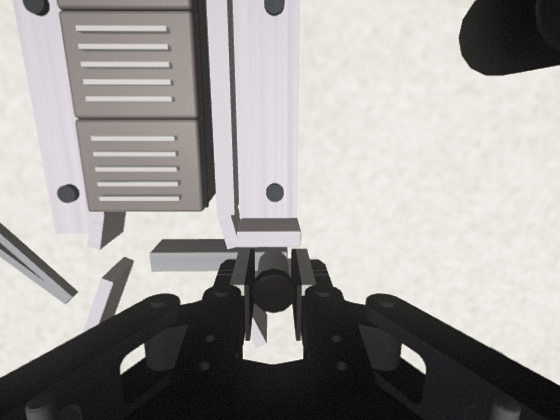

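Request:
arm_command([
  {"x": 0, "y": 0.6, "z": 0, "rx": 0, "ry": 0, "rz": 0, "grip": 225},
  {"x": 0, "y": 0.6, "z": 0, "rx": 0, "ry": 0, "rz": 0, "grip": 225},
  {"x": 0, "y": 0.3, "z": 0, "rx": 0, "ry": 0, "rz": 0, "grip": 225},
  {"x": 0, "y": 0, "z": 0, "rx": 0, "ry": 0, "rz": 0, "grip": 200},
  {"x": 0, "y": 0, "z": 0, "rx": 0, "ry": 0, "rz": 0, "grip": 160},
  {"x": 0, "y": 0, "z": 0, "rx": 0, "ry": 0, "rz": 0, "grip": 120},
  {"x": 0, "y": 0, "z": 0, "rx": 0, "ry": 0, "rz": 0, "grip": 120},
  {"x": 0, "y": 0, "z": 0, "rx": 0, "ry": 0, "rz": 0, "grip": 120},
])

```text
time_s: 33.65
eef_pos: [0.5734, 0.0594, 0.2039]
ee_rot: [-3.14, 0.0, 1.464]
wrist_force: [-0.1, -0.6, 0.5]
grip_width: 0.0453
```

```bash
python3 st.py; python3 look.py 27
```

```text
33.65 lane [  0.5 -50. ] z 203.9 dyaw 0.0 Fx -0.6 Fy 0.0 Fz 0.5 w 45.3
33.65 [0.5734 0.0594 0.2039] [-3.1396e+00  1.0000e-04  1.4637e+00] [-0.12 -0.62  0.54] 0.04528282063962955
```

View pics/w27.png

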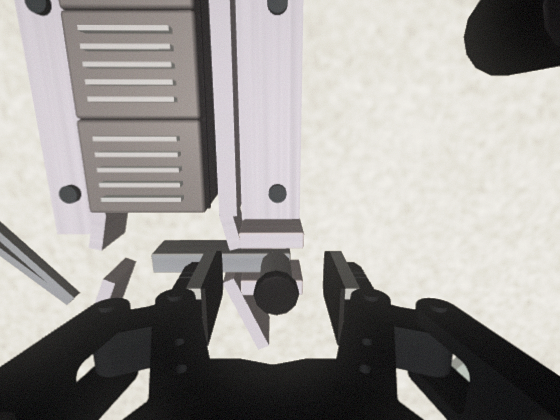

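Request:
arm_command([
  {"x": 0, "y": 0, "z": -8, "rx": 0, "ry": 0, "rz": 0, "grip": 120},
  {"x": 0, "y": 0, "z": -20, "rx": 0, "ry": 0, "rz": 0, "grip": 120},
  {"x": 0, "y": 0, "z": -25, "rx": 0, "ry": 0, "rz": 0, "grip": 120},
  {"x": 0, "y": 0, "z": -25, "rx": 0, "ry": 0, "rz": 0, "grip": 120},
  {"x": 0, "y": 0, "z": -15, "rx": 0, "ry": 0, "rz": 0, "grip": 120},
  {"x": 0, "y": 0, "z": -7, "rx": 0, "ry": 0, "rz": 0, "grip": 120},
  {"x": 0, "y": 0, "z": 0, "rx": 0, "ry": 0, "rz": 0, "grip": 120},
  {"x": 0, "y": 0, "z": 0, "rx": 0, "ry": 0, "rz": 0, "grip": 120},
  {"x": 0, "y": 0, "z": 0, "rx": 0, "ry": 0, "rz": 0, "grip": 120},
])

```text
time_s: 34.45
eef_pos: [0.5734, 0.0593, 0.3031]
ee_rot: [-3.139, 0.0, 1.464]
wrist_force: [-0.4, -0.5, -0.7]
grip_width: 0.0452
```

```bash
python3 st.py; python3 look.py 28
python3 - <<'E'
from h import *
cv2.imwrite("pics/side28.png",capture("side")[:,:,::-1]); crop("pics/side28.png","pics/side28c.png",140,200,160,160,4)
E
```

```text
34.45 lane [  0.4 -50. ] z 303.1 dyaw -0.0001 Fx -0.5 Fy 0.3 Fz -0.7 w 45.2
34.45 [0.5734 0.0593 0.3031] [-3.1392e+00  3.0000e-04  1.4636e+00] [-0.37 -0.47 -0.66] 0.04515028176438653
```

View pics/w28.png

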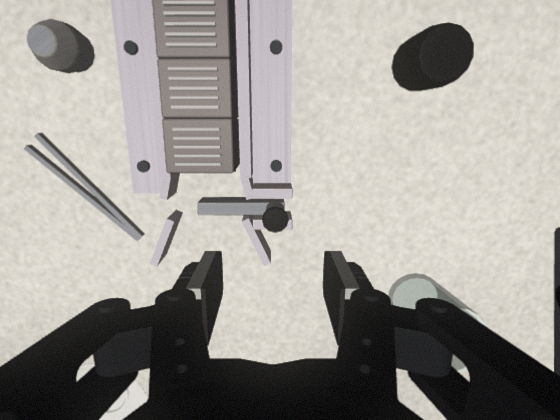

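View pics/side28c.png

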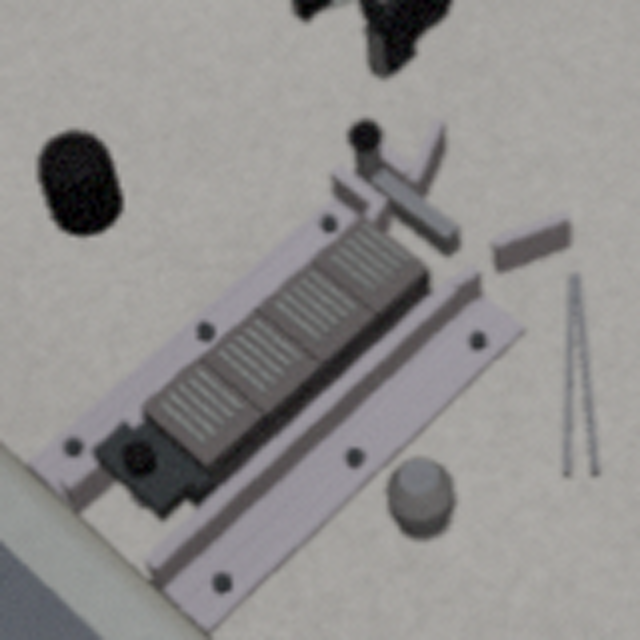

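Request:
arm_command([
  {"x": 0, "y": -15, "z": -20, "rx": 0, "ry": 0, "rz": 0, "grip": 120},
  {"x": 5, "y": -20, "z": -30, "rx": 0, "ry": 0, "rz": 0, "grip": 120},
  {"x": 5, "y": -10, "z": -30, "rx": 0, "ry": 0, "rz": 0, "grip": 120},
  {"x": 10, "y": -5, "z": -20, "rx": 0, "ry": 0, "rz": 0, "grip": 120},
  {"x": 0, "y": 0, "z": -8, "rx": 0, "ry": 0, "rz": 0, "grip": 120},
  {"x": 0, "y": 0, "z": 0, "rx": 0, "ry": 0, "rz": 0, "grip": 120},
  {"x": 0, "y": 0, "z": 0, "rx": 0, "ry": 0, "rz": 0, "grip": 120},
])

```text
time_s: 35.13
eef_pos: [0.5266, 0.0843, 0.4114]
ee_rot: [-3.141, 0.0, 1.464]
wrist_force: [0.3, -0.5, -0.1]
grip_width: 0.0455
```

```bash
python3 st.py; python3 look.py 29
python3 - <<'E'
from fit import *
p=np.load("lane.npy");c1,_=pickle.load(open("pics/w28.pkl","rb"))
print(lane(p,px2w("wrist",(275,218),.055,c1)[:2]*1000))
im=cv2.imread("pics/w29.png"); cv2.imwrite("pics/w29a.png",cv2.resize(im[0:250,160:400],None,fx=2.4,fy=2.4,interpolation=cv2.INTER_CUBIC))
E
```

```text
35.13 lane [20.2 -0.8] z 411.4 dyaw 0.0001 Fx -0.5 Fy -0.3 Fz -0.1 w 45.5
35.1333 [0.5266 0.0843 0.4114] [-3.1405e+00  5.0000e-04  1.4639e+00] [ 0.26 -0.51 -0.11] 0.04546091334559485
[[  1.32822635 -51.24119913]]
```

View pics/w29a.png

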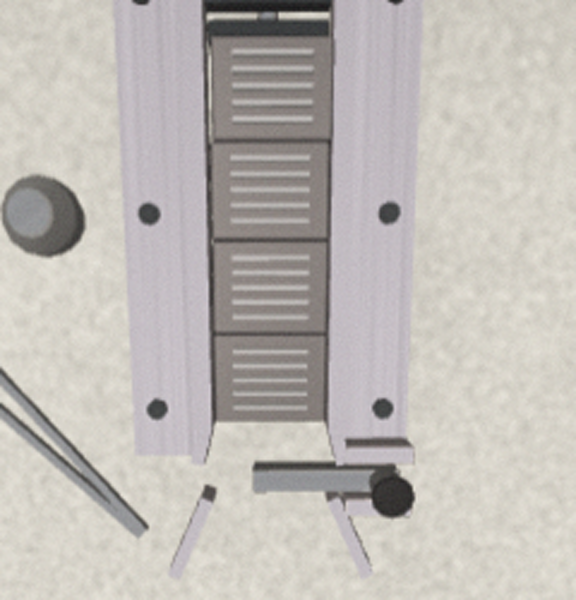

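Run:
```python
from h import *
crop("pics/w29.png","pics/w29b.png",235,0,75,100,7.8)
im=cv2.imread("pics/w29b.png"); cv2.imwrite("pics/w29b.png",cv2.convertScaleAbs(im,alpha=1.6))
```

```text
(no output)
```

View pics/w29b.png

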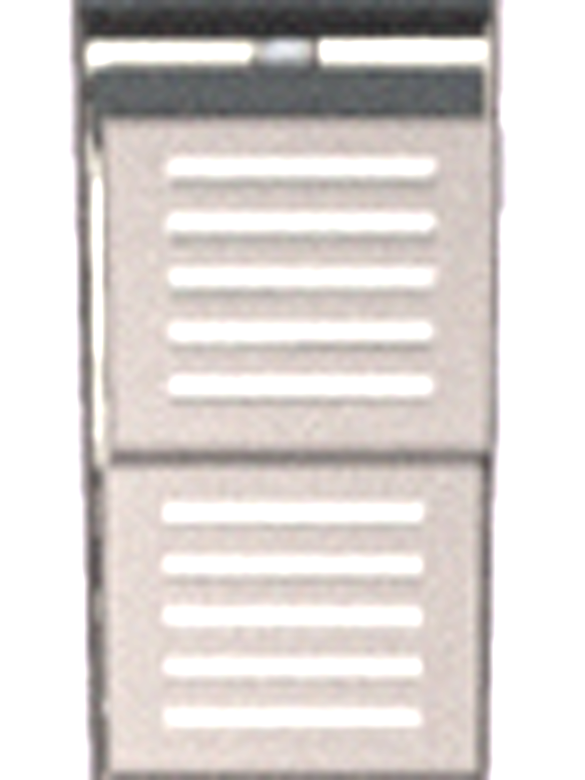

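Run:
```python
from h import *
print(job_done()); print(observe()["time_s"])
```

```text
the job is handed in; nothing more can be done
None
the job is handed in; nothing more can be done
```

I handed the job in at about 35 s of the 69 s. All four cassettes are in the lane, closed up against the back stop, and the keeper bar is fully across behind them.

- **Row:** I located the lane with the wrist camera and squared each cassette to its centreline with a light grip, without lifting it. I then pushed from behind with two fingers, closed the gaps in front of the mouth, and slid the row in as one block.
- **Press home:** I felt contact with the stop when the row's front was at about lane x = 173 to 174 mm. I built the push up slowly and held it for about a second. The readings I took were 14 to 16.4 N; I read the force only at the end of each call, so I have no trace in between.
- **Keeper:** I gripped the post and drew it across until it stalled against its end stop at about 12 N. I then eased off and let go.

**Last checks:** The joints between cassettes show as hairlines in the wrist view, and the bar lies across the lane behind the last cassette. The post measures 51.2 mm from the centreline, against 51 mm expected. The last cassette's rear face is at about x = 30 mm, and the robot is clear and touching nothing. The bystanders near the lane look undisturbed in the late pictures; I took no final picture of the whole bench. The yellow look-alike was not touched.

**Disagreements:** The top and wrist cameras differed by up to about 3 mm on how far the cassettes sat to one side. I used the wrist camera, and squaring the cassettes made the difference unimportant. The measured sliding force was mostly 1 to 2.5 N, a little under the stated 2 to 5 N.

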